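# Screw the lids on the lunch flasks and set them on the tray

### The job

Close every steel lunch flask on the worktop: lift a lid up and off its hook on the rack, set it level on the flask's mouth, turn it back until it drops onto the thread, then screw it clockwise fully tight, up to the stop. Stand all the closed flasks upright in the wooden tray (they can be carried by the loop of the lid), and do not knock over the mug, the cup or the spice jar.

Things in the scene. Friction and masses are not known exactly. Their poses are not given: they have to be found in the camera images.
- flask1_mouth (a point): Centre of the open mouth of a short steel lunch flask, at rim height; z up out of it. 112 mm tall (foot 112 mm below this point), body 72 mm across, neck 44 mm across over its top 22 mm, 0.4 to 0.75 kg, rubber foot, stands loose: twisted hard, it turns on its foot. Three flasks alike, 2 or 3 present.
- flask2_mouth (a point): As flask1. Thread, on every flask: four ramps round the neck, 55 mm across, 8 to 12 mm below the rim, with four gaps between them, centred 53.5 degrees from this frame's x axis (counter-clockwise seen from above) and every 90 degrees on; a lug has 11 degrees of play each way in a gap. From its gap each ramp runs clockwise to a hard stop.
- flask3_mouth (a point): As flask1 and flask2. Any lid fits any flask. Home and tight, the lid rests on the rim and its x axis lies along this frame's x or y axis (either way).
- lid1_loop (a point): Point in the carry loop of a black screw lid, on its axis, 40 mm above the skirt's bottom, 17 mm above the lid's flat top; z up. 64 mm across, 23 mm tall without the loop, 0.09 kg. Three alike, hanging level by the loops from the rack's hooks; one may be left over. A closed flask can be carried by the loop.
- lid2_loop (a point): As lid1. Loop of every lid: a stiff arch in the lid's y-z plane, open along x, 44 mm wide over two upright legs (outer faces at y = -22 and 22 mm, 10 mm thick along x, from the lid's top to 11 mm above this point); ridge 19 mm above this point. Four lugs inside the skirt, on the lid's x and y axes.
- lid3_loop (a point): As lid1 and lid2. With the lugs lying on the ramps this point is 30 to 33 mm above the flask's mouth. Turned back (counter-clockwise from above) until the lugs meet the gaps, the lid drops 10 mm onto the rim: this point is 22 mm above the mouth. Then it screws clockwise by about 53 degrees, easily, to the hard stop.
- hook1 (a point): Middle of the level part (17 mm long) of a hook on the fixed black wire rack; a loop hangs here, the point in it 10 mm below. z up, x into the rack (roughly away from the robot), y along its rail. Wire 7 mm thick; the centre line rises 9 mm to its tip, 18 mm out along -x, and 9 mm to the rail, 50 mm along +x. Three hooks 115 mm apart.
- hook2 (a point): As hook1. A hanging lid must go up at least 10 mm (at most 20 mm, or its top meets the hook), then out along -x by 30 mm or more to be free. Nothing of the rack is higher than 20 mm above this point.
- hook3 (a point): As hook1.
- tray_in (a point): Centre of the inner floor of the fixed wooden tray; x along its length. Outside 320 x 150 mm, wall 7 mm, inside 306 x 136 mm, floor 7 mm above the worktop, rim 26 mm above the worktop.
- mug: Bystander: white mug, 80 mm across, 95 mm tall; origin at the centre of its underside, z up.
- cup: Bystander: green plastic cup, 72 mm across, 105 mm tall; origin at the centre of its underside, z up.
- spice: Bystander: amber glass spice jar with a dark cap, 54 mm across, 100 mm tall; origin at the centre of its underside, z up.

How it is judged:
At the end, for the whole second after the job is handed in: Every flask present stands upright (within 0.1 rad) on the tray's floor inside its rim, let go, and carries a lid that is on centre within 6 mm, level within 0.08 rad, down on the rim (loop point 15 to 25 mm above the mouth) and turned to within 0.22 rad of the stop (((horizontal distance between lid1_loop and flask1_mouth below 0.006 m and z of lid1_loop in the frame of flask1_mouth between 0.015 and 0.025 m and angle between the z axis of lid1_loop and the z axis of flask1_mouth, either way round below 0.08 rad and (angle between the x axis of lid1_loop and the x axis of flask1_mouth, either way round below 0.22 rad or angle between the x axis of lid1_loop and the y axis of flask1_mouth, either way round below 0.22 rad)) or (horizontal distance between lid2_loop and flask1_mouth below 0.006 m and z of lid2_loop in the frame of flask1_mouth between 0.015 and 0.025 m and angle between the z axis of lid2_loop and the z axis of flask1_mouth, either way round below 0.08 rad and (angle between the x axis of lid2_loop and the x axis of flask1_mouth, either way round below 0.22 rad or angle between the x axis of lid2_loop and the y axis of flask1_mouth, either way round below 0.22 rad)) or (horizontal distance between lid3_loop and flask1_mouth below 0.006 m and z of lid3_loop in the frame of flask1_mouth between 0.015 and 0.025 m and angle between the z axis of lid3_loop and the z axis of flask1_mouth, either way round below 0.08 rad and (angle between the x axis of lid3_loop and the x axis of flask1_mouth, either way round below 0.22 rad or angle between the x axis of lid3_loop and the y axis of flask1_mouth, either way round below 0.22 rad))) and x of flask1_mouth in the frame of tray_in between -0.125 and 0.125 m and y of flask1_mouth in the frame of tray_in between -0.042 and 0.042 m and z of flask1_mouth in the frame of tray_in between 0.106 and 0.118 m and angle between each of flask1_mouth, flask2_mouth, flask3_mouth's own z axis and vertical below 0.1 rad and ((horizontal distance between lid1_loop and flask2_mouth below 0.006 m and z of lid1_loop in the frame of flask2_mouth between 0.015 and 0.025 m and angle between the z axis of lid1_loop and the z axis of flask2_mouth, either way round below 0.08 rad and (angle between the x axis of lid1_loop and the x axis of flask2_mouth, either way round below 0.22 rad or angle between the x axis of lid1_loop and the y axis of flask2_mouth, either way round below 0.22 rad)) or (horizontal distance between lid2_loop and flask2_mouth below 0.006 m and z of lid2_loop in the frame of flask2_mouth between 0.015 and 0.025 m and angle between the z axis of lid2_loop and the z axis of flask2_mouth, either way round below 0.08 rad and (angle between the x axis of lid2_loop and the x axis of flask2_mouth, either way round below 0.22 rad or angle between the x axis of lid2_loop and the y axis of flask2_mouth, either way round below 0.22 rad)) or (horizontal distance between lid3_loop and flask2_mouth below 0.006 m and z of lid3_loop in the frame of flask2_mouth between 0.015 and 0.025 m and angle between the z axis of lid3_loop and the z axis of flask2_mouth, either way round below 0.08 rad and (angle between the x axis of lid3_loop and the x axis of flask2_mouth, either way round below 0.22 rad or angle between the x axis of lid3_loop and the y axis of flask2_mouth, either way round below 0.22 rad))) and x of flask2_mouth in the frame of tray_in between -0.125 and 0.125 m and y of flask2_mouth in the frame of tray_in between -0.042 and 0.042 m and z of flask2_mouth in the frame of tray_in between 0.106 and 0.118 m and ((horizontal distance between lid1_loop and flask3_mouth below 0.006 m and z of lid1_loop in the frame of flask3_mouth between 0.015 and 0.025 m and angle between the z axis of lid1_loop and the z axis of flask3_mouth, either way round below 0.08 rad and (angle between the x axis of lid1_loop and the x axis of flask3_mouth, either way round below 0.22 rad or angle between the x axis of lid1_loop and the y axis of flask3_mouth, either way round below 0.22 rad)) or (horizontal distance between lid2_loop and flask3_mouth below 0.006 m and z of lid2_loop in the frame of flask3_mouth between 0.015 and 0.025 m and angle between the z axis of lid2_loop and the z axis of flask3_mouth, either way round below 0.08 rad and (angle between the x axis of lid2_loop and the x axis of flask3_mouth, either way round below 0.22 rad or angle between the x axis of lid2_loop and the y axis of flask3_mouth, either way round below 0.22 rad)) or (horizontal distance between lid3_loop and flask3_mouth below 0.006 m and z of lid3_loop in the frame of flask3_mouth between 0.015 and 0.025 m and angle between the z axis of lid3_loop and the z axis of flask3_mouth, either way round below 0.08 rad and (angle between the x axis of lid3_loop and the x axis of flask3_mouth, either way round below 0.22 rad or angle between the x axis of lid3_loop and the y axis of flask3_mouth, either way round below 0.22 rad))) and x of flask3_mouth in the frame of tray_in between -0.125 and 0.125 m and y of flask3_mouth in the frame of tray_in between -0.042 and 0.042 m and z of flask3_mouth in the frame of tray_in between 0.106 and 0.118 m); the robot touches nothing.
It fails at once if a bystander is knocked over (angle between any of mug, cup, spice's own z axis and vertical above 0.6 rad).
Of flask1, flask2, flask3 only 2 to 3 are there at a start; the rules pass over those that are not, and their reading is None.
At some moment in a run one of flask1, flask2, flask3 may be knocked a few centimetres aside while the robot is not near it.
It also fails if it takes over 210 s, if anything falls off the work surface, if the arm or the gripper's body presses on something with over 40 N, if the wrist force passes 120 N, or if a joint passes its speed limit or range.

### The arm

A 6-joint arm with a two-finger parallel gripper is mounted at the origin on the work surface. World frame = base frame: x ahead of the robot, y to its left, z up, the work surface at z = 0. Lengths are in m, angles in rad, forces in N, time in s.
With the tool pointing down it reaches from about 0.25 to 0.775 m from the base axis. Payload 4 kg.
Tool frame: the origin (TCP) lies between the finger pads; the fingertips stand 22 mm ahead of it and the grasp point (between the pads) lies 3 mm ahead of it; z points along the fingers, y is the line along which they close (so a half turn about z gives the same grasp; the last joint's range is limited). The gripper opens to 94 mm and grips with 3 to 60 N. Pads are 16 mm wide; open, the fingers measure 119 mm over their backs; the gripper's body (75 mm by 177 mm) begins 78 mm behind the grasp point.
Start: joints at [1.223, 0.087, 1.371, -0, 1.684, -0.103], TCP at [0.133, 0.534, 0.228] pointing down, gripper open.
Joint ranges: [-3.1, 3.1], [-0.76, 2.03], [0.27, 2.55], [-1.08, 4.22], [0.17, 2.65], [-2.57, 2.57]. Speed limits (rad/s): [2.79, 2.79, 3.14, 3.14, 3.14, 3.14].

### API

Orientations are given as a unit quaternion [w, x, y, z].
In Python, from rig import robot gives the robot as it stands.
- The arm moves only by the tool carry_out, never from a script. Its argument "increments" is a list of rows, each a list of 7 numbers: the shift along the tool's x, y, z each as a share of 40 mm, from -1 to 1, then the turn, a rotation vector about the tool's x, y, z each as a share of 0.12 rad, from -1 to 1, then the opening, from 0 (shut) to 1 (fully open). A call has 1 to 12 rows; each row shifts and turns the commanded pose from where the row before left it, along the tool's axes as they then stand; what a row does not reach is not made up. A row lasts 1/12 s, in which the tool goes at most 41.7 mm and 7.16 degrees, less where a joint would pass 70% of its speed; a pose out of reach is approached as far as the arm can. A call with a number of a shift or a turn outside -1 to 1 is refused whole. A call with a gripper value outside its range is refused whole. The fingers move at their own pace and stop on an object; the grip force is fixed at half the most. Time passes only in rows, so rows that do not move let the fingers close. It gives the time, the measured TCP pose, the force, the opening and the grip force at its end, in the units of the state.
- robot.observe(): the state, without advancing time (a new reading comes with each control period).
- robot.read_camera(name): name is "side" or "top"; returns (picture, depth): 400x640x3 uint8, blue, green, red; 400x640 float32, m along the optical axis (not along the pixel's ray), 0 where there is no reading.
- robot.camera_params(name): a dict with "vertical_fov" (degrees; the focal length in pixels is half the picture's height over the tangent of half this angle, whatever the lens; pixels are square), "cx", "cy" (the principal point, pixels), "origin" and "attitude" of the camera in the world. Camera axes: x right, y down, z forward; pixel columns grow to the right and rows downward; lengths in m; the calibration is good to about 2 mm. A picture is of the moment at which its call begins. camera_params takes no time and is no camera call.
- robot.close_job(): hands the job in; it is judged then, once.
The state is a dict: "time_s": time; "joint_positions": joint angles; "qd": joint speeds; "joint_torque": joint torques, N m; "ee_pos": TCP position; "eef_rot": TCP orientation; "force": force on the tool from outside, world axes, zero at the start; "ft_torque": the same for the moment, N m; "opening": finger opening in m; "finger_force": force on a finger pad.
Only numpy, scipy, OpenCV 4.12 (cv2) and the standard library are available. Lean on these libraries where they do the work, as an engineer would, in place of code of your own. Each camera call takes 0.05 s, during which the arm holds its last target. There are 200 camera calls.

## Working session

There is one attempt and no reset: what is moved stays moved. The work goes in short steps, Python scripts to look and compute and a tool call to move; the robot and the scene stay as the last step left them, time stands still between calls to the robot, and variables do not carry over. Pictures are saved under pics/ and viewed, at most 14 in all, crops included, and the job is handed in when it is done.

Besides the shell and the picture viewer there is one more tool, called after "Call:" as name(argument=value, ...) on one line, values as JSON. carry_out: Moves the arm, as the interface text tells. Its arguments: {"type":"object","properties":{"increments":{"type":"array"}},"required":["increments"]}

```bash
ls; mkdir -p pics; python3 - <<'E'
from rig import robot
import cv2, numpy as np
s=robot.observe(); print({k:np.round(v,3).tolist() for k,v in s.items()})
for n in ("side","top"):
    p,d=robot.read_camera(n); cv2.imwrite(f"pics/{n}0.png",p); np.save(f"{n}0.npy",d)
    print(n,robot.camera_params(n),(d>0).mean())
E
```

```text
pics
{'time_s': 0.0, 'joint_positions': [1.223, 0.088, 1.372, -0.0, 1.684, -0.103], 'qd': [-0.0, -0.001, -0.0, -0.001, -0.001, -0.003], 'joint_torque': [-0.0, -34.018, -30.243, 0.072, 0.033, -0.0], 'ee_pos': [0.133, 0.533, 0.226], 'eef_rot': [-0.0, 0.122, 0.993, -0.001], 'force': [0.543, -0.484, 1.203], 'ft_torque': [0.021, 0.055, -0.034], 'finger_force': 0.0, 'opening': 0.094}
side {'vertical_fov': 48.67493789253676, 'cx': 326.8149042372508, 'cy': 194.9891712382247, 'origin': array([ 0.00279905, -0.4604003 ,  0.85784943]), 'attitude': array([-0.32010335,  0.84882418, -0.39527123,  0.14419434])} 0.996109375
top {'vertical_fov': 43.420746135728976, 'cx': 323.5768927202068, 'cy': 198.2242929514789, 'origin': array([ 0.40514978, -0.03511334,  1.23568078]), 'attitude': array([ 0.03470053, -0.69979718,  0.713164  , -0.02183773])} 0.99603125
```

View pics/side0.png

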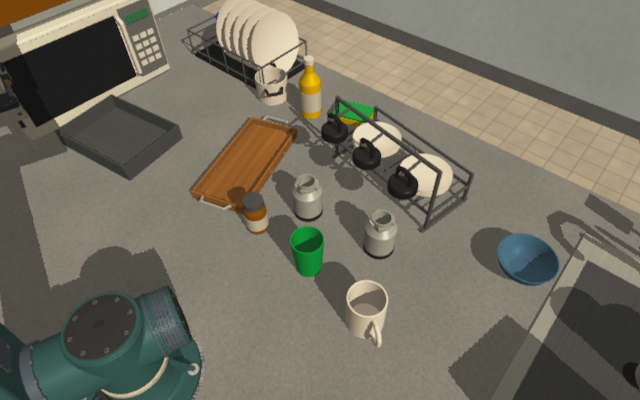

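View pics/top0.png

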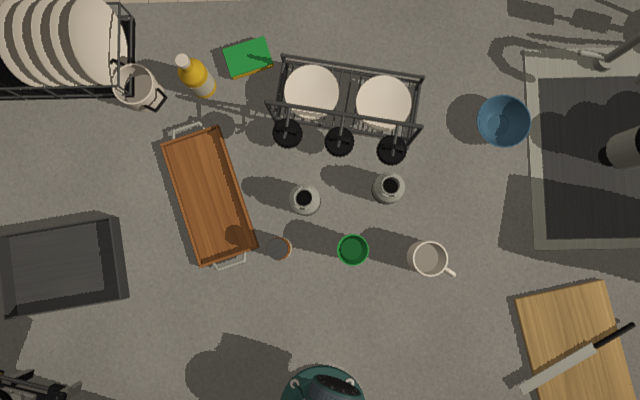

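The side view shows two flasks, at about (307,197) and (380,235). The three lids hang at (335,130), (367,155) and (403,183). The tray is at (245,160), the spice jar at (255,213), the cup at (308,250) and the mug at (367,308). The top view shows the flasks at (305,200) and (390,187), and the lids at (287,133), (339,141) and (392,150).

```bash
cat > h.py <<'E'
from rig import robot
import cv2, numpy as np
from scipy.spatial.transform import Rotation as Ro
def par(n):
    c=robot.camera_params(n); f=200/np.tan(np.radians(c["vertical_fov"])/2)
    q=np.array(c["attitude"]); return c,f,Ro.from_quat(q[[1,2,3,0]]).as_matrix()
def cloud(n,d):
    c,f,R=par(n); v,u=np.mgrid[:400,:640]
    P=np.stack([(u-c["cx"])/f*d,(v-c["cy"])/f*d,d],-1)
    P=P@R.T+c["origin"]; P[d==0]=np.nan; return P
def proj(n,X):
    c,f,R=par(n); x=(np.atleast_2d(X)-c["origin"])@R
    return x[:,:2]/x[:,2:]*f+[c["cx"],c["cy"]]
def circ(X):
    c,r=cv2.minEnclosingCircle(X[:,:2].astype(np.float32)); return np.array(c),r
def ls(X):
    A=np.c_[2*X[:,:2],np.ones(len(X))]; s=np.linalg.lstsq(A,(X[:,:2]**2).sum(1),rcond=None)[0]
    return s[:2],np.sqrt(s[2]+s[0]**2+s[1]**2)
E
python3 - <<'E'
from h import *
for n in("top","side"):
    p=cv2.imread(f"pics/{n}0.png"); P=cloud(n,np.load(f"{n}0.npy"))
    z=P[...,2]; hsv=cv2.cvtColor(p,cv2.COLOR_BGR2HSV)
    box=(P[...,0]>.2)&(P[...,0]<.75)&(P[...,1]>-.35)&(P[...,1]<.4)
    print(n,"table z",np.nanmedian(z[box]))
    ok=box&(z>.04); 
    m=(ok).astype(np.uint8); k,l,st,ce=cv2.connectedComponentsWithStats(m)
    for i in range(1,k):
        if st[i,4]<60: continue
        X=P[l==i]; zt=np.nanpercentile(X[:,2],98); T=X[X[:,2]>zt-.006]
        c,r=circ(T); print(st[i],ce[i].round(),"ztop %.3f"%zt,"c",c.round(4),"r %.4f"%r, "ls",*[np.round(a,4) for a in ls(T)])
    w=(hsv[...,0]>5)&(hsv[...,0]<20)&(hsv[...,1]>110)&box&(z>.015)&(z<.04)
    cs,_=cv2.findContours(w.astype(np.uint8),0,2); cc=max(cs,key=cv2.contourArea)[:,0]
    X=P[cc[:,1],cc[:,0]]; print("tray",cv2.minAreaRect(X[:,:2].astype(np.float32)),np.median(X[:,2]))
    dk=box&(z>.1)&(p.max(2)<75)
    k,l,st,ce=cv2.connectedComponentsWithStats(dk.astype(np.uint8))
    for i in range(1,k):
        if st[i,4]>40:
            X=P[l==i];print("dark",st[i],np.nanmedian(X,0).round(4),np.nanpercentile(X[:,2],[2,50,98]).round(3))
a=[cv2.resize(cv2.imread("pics/top0.png")[115:220,260:420],None,fx=5,fy=5,interpolation=2)]
cv2.imwrite("pics/tc.png",a[0])
E
```

```text
top table z 0.001590340784953348
[ 264   88  160   78 6624] [349. 120.] ztop 0.205 c [ 0.6642 -0.0615] r 0.1686 ls [ 0.6382 -0.0568] 0.0998
[148  97  19  16  87] [158. 105.] ztop 0.072 c [0.7345 0.3771] r 0.0247 ls [0.7383 0.3823] 0.0192
[373 172  32  32 596] [388. 188.] ztop 0.114 c [ 0.5224 -0.1652] r 0.0233 ls [ 0.522  -0.1661] 0.0208
[289 184  31  31 552] [304. 199.] ztop 0.114 c [0.4974 0.0308] r 0.0265 ls [0.4978 0.0308] 0.0212
[337 234  32  32 354] [354. 250.] ztop 0.108 c [ 0.3794 -0.0775] r 0.0358 ls [ 0.3793 -0.0775] 0.0341
[266 237  25  24 454] [278. 248.] ztop 0.105 c [0.3846 0.0926] r 0.0239 ls [0.384  0.0924] 0.0167
[409 241  47  36 536] [432. 260.] ztop 0.098 c [ 0.3562 -0.2513] r 0.0402 ls [ 0.3561 -0.2513] 0.0377
tray ((0.516176700592041, 0.2664339542388916), (0.3211008906364441, 0.15036869049072266), 18.022356033325195) 0.0253906855643804
dark [ 264  100  159   66 2748] [ 0.6218 -0.0536  0.1651] [0.148 0.165 0.206]
side table z 0.001023641172906098
[ 321   95  142  126 4868] [389. 160.] ztop 0.204 c [ 0.6661 -0.0604] r 0.1693 ls [ 0.6452 -0.0635] 0.0993
[292 173  30
[... 156 characters left out ...]
7 ls [0.385  0.0926] 0.0173
[ 364  209   33   42 1061] [380. 229.] ztop 0.112 c [ 0.5253 -0.1651] r 0.0264 ls [ 0.5235 -0.166 ] 0.0209
[ 290  225   34   44 1101] [307. 246.] ztop 0.106 c [ 0.3806 -0.0758] r 0.0370 ls [ 0.3804 -0.0769] 0.0341
[ 345  280   43   67 1331] [367. 306.] ztop 0.096 c [ 0.3575 -0.251 ] r 0.0403 ls [ 0.357  -0.2511] 0.0378
tray ((0.5147720575332642, 0.266351580619812), (0.3272656202316284, 0.15068572759628296), 17.875768661499023) 0.020725063245108144
dark [ 321   97  120  108 1015] [0.6355 0.0419 0.1657] [0.119 0.166 0.204]
dark [352 138  29  32 631] [ 0.6072 -0.0589  0.1631] [0.143 0.163 0.199]
dark [387 165  31  35 730] [ 0.5867 -0.1685  0.1632] [0.144 0.163 0.199]
```

View pics/tc.png

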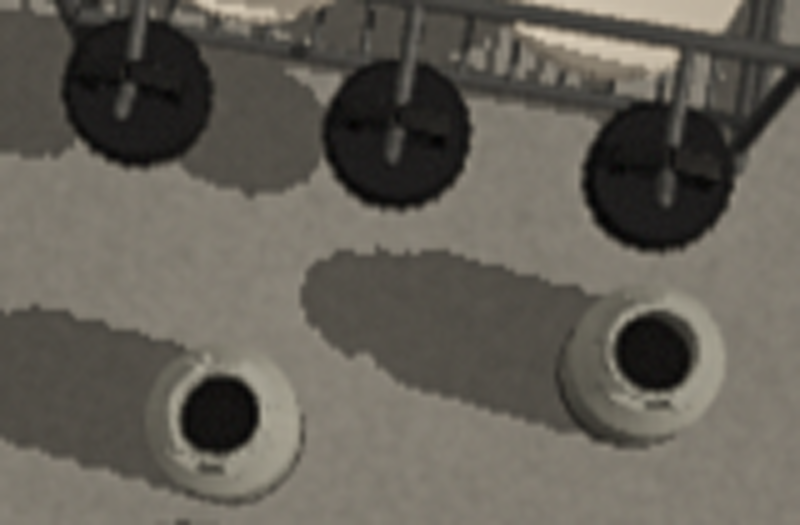

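The crop shows three black lid discs with their loops running along the rail, at (138,90), (397,135) and (658,175) in crop pixels. The flask mouths are at (220,412) and (655,350).

```bash
cat > lids.py <<'E'
from h import *
def lid(n,p,P,g,zl,zh):
    z=P[...,2]; m=(np.hypot(P[...,0]-g[0],P[...,1]-g[1])<.045)&(z>zl)&(z<zh)&(p.max(2)<75)
    m=cv2.morphologyEx(m.astype(np.uint8),2,np.ones((3,3),np.uint8))
    X=P[m>0]; return circ(X),np.median(X[:,2]),len(X)
E
python3 - <<'E'
from lids import *
for n in("top","side"):
    p=cv2.imread(f"pics/{n}0.png"); P=cloud(n,np.load(f"{n}0.npy"))
    for g in((.628,.053),(.607,-.059),(.587,-.17)):
        print(n,lid(n,p,P,g,.158,.171))
        m=(np.hypot(P[...,0]-g[0],P[...,1]-g[1])<.045)&(P[...,2]>.192)&(P[...,2]<.215)
        X=P[m]; print("   ridge",len(X),np.median(X,0).round(4),X.min(0).round(3),X.max(0).round(3))
E
```

```text
top ((array([0.63595659, 0.06090977]), 0.03243459761142731), np.float64(0.16325535456903761), 469)
   ridge 167 [0.6374 0.0591 0.1968] [0.616 0.039 0.192] [0.673 0.083 0.204]
top ((array([ 0.6152072 , -0.05178603]), 0.03235819935798645), np.float64(0.16338660572637198), 485)
   ridge 178 [ 0.6164 -0.0538  0.1967] [ 0.595 -0.073  0.192] [ 0.652 -0.031  0.204]
top ((array([ 0.59370786, -0.16462699]), 0.03253462165594101), np.float64(0.16328773251890194), 474)
   ridge 176 [ 0.5949 -0.1659  0.1968] [ 0.573 -0.187  0.192] [ 0.63  -0.143  0.208]
side ((array([0.63637245, 0.0604945 ]), 0.03202624246478081), np.float64(0.16331746249710621), 308)
   ridge 113 [0.6371 0.0592 0.1965] [0.617 0.039 0.192] [0.673 0.083 0.204]
side ((array([ 0.61480957, -0.05144024]), 0.032278019934892654), np.float64(0.16331221012129737), 357)
   ridge 133 [ 0.6158 -0.0542  0.1963] [ 0.594 -0.073  0.192] [ 0.651 -0.03   0.203]
side ((array([ 0.59344733, -0.16492623]), 0.03173806145787239), np.float64(0.1632405529614025), 412)
   ridge 153 [ 0.5952 -0.1672  0.1959] [ 0.574 -0.185  0.192] [ 0.632 -0.143  0.205]
```

Call:
carry_out(increments=[[-0.7,-0.64,-0.07,0,0,0,1],[-0.7,-0.64,-0.07,0,0,0,1],[-0.7,-0.64,-0.07,0,0,0,1],[-0.7,-0.64,-0.07,0,0,0,1],[-0.7,-0.64,-0.07,0,0,0,1],[-0.7,-0.64,-0.07,0,0,0,1],[-0.7,-0.64,-0.07,0,0,0,1],[-0.7,-0.64,-0.07,0,0,0,1],[-0.7,-0.64,-0.07,0,0,0,1],[-0.7,-0.64,-0.07,0,0,0,1],[-0.7,-0.64,-0.07,0,0,0,1]])

```text
time_s: 1.02
ee_pos: [0.3642, 0.184, 0.2581]
eef_rot: [-0.0, 0.122, 0.993, 0.0]
force: [1.0, 0.0, 0.6]
opening: 0.094
finger_force: 0.0
```

Call:
carry_out(increments=[[-0.7,-0.64,-0.07,0,0,0,1],[-0.7,-0.64,-0.07,0,0,0,1],[-0.7,-0.64,-0.07,0,0,0,1],[-0.7,-0.64,-0.07,0,0,0,1],[-0.7,-0.64,-0.07,0,0,0,1],[-0.7,-0.64,-0.07,0,0,0,1],[-0.7,-0.64,-0.07,0,0,0,1],[-0.7,-0.64,-0.07,0,0,0,1],[-0.7,-0.64,-0.07,0,0,0,1],[-0.7,-0.64,-0.07,0,0,0,1],[-0.7,-0.64,-0.07,0,0,0,1]])

```text
time_s: 1.93
ee_pos: [0.595, -0.1638, 0.2884]
eef_rot: [-0.001, 0.122, 0.992, 0.0]
force: [1.2, -0.1, -0.2]
opening: 0.0941
finger_force: 0.0
```

Call:
carry_out(increments=[[0,0,0,0,0,1,1],[0,0,0,0,0,1,1],[0,0,0,0,0,1,1],[0,0,0,0,0,1,1],[0,0,0,0,0,1,1],[0,0,0,0,0,1,1],[0,0,0,0,0,1,1],[0,0,0,0,0,1,1],[0,0,0,0,0,1,1],[0,0,0,0,0,1,1],[0,0,0,0,0,1,1],[0,0,0,0,0,1,1]])

```text
time_s: 2.93
ee_pos: [0.5942, -0.162, 0.2882]
eef_rot: [-0.001, 0.748, 0.663, -0.0]
force: [0.2, -0.4, 0.0]
opening: 0.0941
finger_force: 0.0
```

Call:
carry_out(increments=[[0,0,0,0,0,1,1],[0,0,0,0,0,1,1],[0,0,0,0,0,1,1],[0,0,0,0,0,1,1],[0,0,0,0,0,1,1],[0,0,0,0,0,1,1],[0,0,0,0,0,1,1],[0,0,0,0,0,1,1],[0,0,0,0,0,1,1],[0,0,0,0,0,1,1],[0,0,0,0,0,1,1],[0,0,0,0,0,1,1]])

```text
time_s: 3.93
ee_pos: [0.5943, -0.162, 0.2882]
eef_rot: [-0.0, 1.0, 0.005, -0.001]
force: [0.5, -0.3, 0.7]
opening: 0.0942
finger_force: 0.0
```

```bash
cat > go.py <<'E'
import sys; from h import *
def st():
    s=robot.observe(); q=s["eef_rot"]; R=Ro.from_quat(np.array(q)[[1,2,3,0]]).as_matrix()
    return s,R
def go(x,y,z,yaw):
    s,R=st(); d=R.T@(np.array([x,y,z])-s["ee_pos"])
    yw=np.arctan2(R[1,1],R[0,1]); w=-(yaw-yw+np.pi)%(2*np.pi); w=(w if w<np.pi else w-2*np.pi)
    w=(yw-yaw+np.pi)%(2*np.pi)-np.pi
    c,sn=np.cos(yaw-yw),np.sin(yaw-yw)
    print("rows",(d/.04).round(2),"turn",round(w/.12,2),"| yaw",round(yw,3),"tilt",R[:2,2].round(4),"pos",np.round(s["ee_pos"],4),"F",np.round(s["force"],1),"T",np.round(s["ft_torque"],2),"j",np.round(s["joint_positions"],2),"t",round(s["time_s"],2))
if __name__=="__main__": go(*map(float,sys.argv[1:5]))
E
python3 go.py .5936 -.1648 .186 -1.757
```

```text
rows [-0.01  0.07  2.55] turn 1.64 | yaw -1.56 tilt [-0.0014  0.0006] pos [ 0.5943 -0.162   0.2882] F [ 0.5 -0.3  0.7] T [-0.05  0.13 -0.04] j [-0.36  0.24  1.08  0.    1.83  1.2 ] t 3.93
```

Call:
carry_out(increments=[[0,0.07,0,0,0,0.82,1],[0,0,0,0,0,0.82,1],[0,0,0.6,0,0,0,1],[0,0,0.6,0,0,0,1],[0,0,0.6,0,0,0,1],[0,0,0.5,0,0,0,1],[0,0,0.2,0,0,0,1],[0,0,0,0,0,0,1]])

```text
time_s: 4.6
ee_pos: [0.5929, -0.1643, 0.1854]
eef_rot: [-0.001, 0.996, -0.09, -0.003]
force: [0.1, 0.3, 0.4]
opening: 0.0938
finger_force: 0.0
```

```bash
python3 go.py .5936 -.1648 .188 -1.757; python3 - <<'E'
from h import *
p,d=robot.read_camera("side"); cv2.imwrite("pics/g1.png",cv2.resize(p[90:230,300:480],None,fx=4,fy=4,interpolation=2))
E
```

```text
rows [ 0.02  0.01 -0.06] turn 0.05 | yaw -1.751 tilt [-0.0063  0.0025] pos [ 0.5929 -0.1643  0.1854] F [0.1 0.3 0.4] T [0.04 0.2  0.03] j [-0.36  0.25  1.27  0.    1.63  1.39] t 4.6
```

View pics/g1.png

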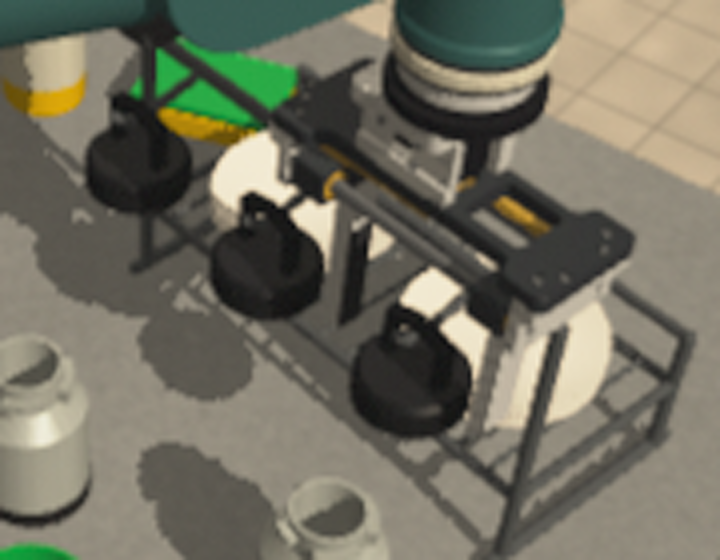

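The fingers straddle the loop of the lid at crop (412,375), but they may sit a little too far into the rack. I'll check their position against the depth cloud.

```bash
python3 - <<'E'
from go import *
s,R=st(); 
for n in("side","top"):
    p,d=robot.read_camera(n); P=cloud(n,d); Q=(P-s["ee_pos"])@R
    for lo,hi in((-.07,-.04),(.04,.07)):
        m=(Q[...,2]>-.01)&(Q[...,2]<.024)&(Q[...,1]>lo)&(Q[...,1]<hi)&(abs(Q[...,0])<.03)
        X=Q[m]; print(n,len(X),[np.percentile(X[:,i],[3,25,50,75,97]).round(4).tolist() for i in range(3)] if len(X)>5 else "")
    m=(Q[...,2]>-.014)&(Q[...,2]<.02)&(abs(Q[...,1])<.03)&(abs(Q[...,0])<.03)
    X=Q[m]; print("loop",len(X),[np.percentile(X[:,i],[3,25,50,75,97]).round(4).tolist() for i in range(3)] if len(X)>5 else "")
E
```

```text
side 96 [[-0.0098, -0.0088, -0.0061, 0.001, 0.0084], [-0.0583, -0.0514, -0.0483, -0.0475, -0.0461], [-0.0086, -0.0022, 0.0052, 0.0123, 0.0214]]
side 79 [[-0.0107, -0.0093, -0.008, -0.001, 0.0092], [0.0486, 0.0518, 0.0575, 0.0586, 0.0596], [-0.009, -0.0029, 0.0025, 0.0091, 0.0172]]
loop 212 [[-0.0156, -0.0032, -0.0014, 0.0039, 0.0244], [-0.022, -0.0087, 0.0011, 0.0142, 0.0208], [-0.0122, -0.0089, -0.0065, 0.0011, 0.0178]]
top 0 
top 6 [[-0.0103, -0.01, -0.0095, -0.0094, -0.0044], [0.0488, 0.0517, 0.0536, 0.0563, 0.0585], [-0.0042, 0.011, 0.0126, 0.0134, 0.0183]]
loop 14 [[-0.0207, -0.0169, -0.0155, -0.0146, -0.0036], [-0.0149, -0.0041, -0.0011, 0.0016, 0.0097], [-0.0136, -0.0128, -0.0103, -0.0055, 0.0198]]
```

Call:
carry_out(increments=[[0.02,0,-0.05,0,0,0.05,1],[0,0,0,0,0,0,0],[0,0,0,0,0,0,0],[0,0,0,0,0,0,0],[0,0,0,0,0,0,0],[0,0,0,0,0,0,0],[0,0,0,0,0,0,0],[0,0,0,0,0,0,0]])

```text
time_s: 5.42
ee_pos: [0.5952, -0.165, 0.191]
eef_rot: [-0.0, 0.996, -0.093, -0.0]
force: [-0.1, -0.4, 0.4]
opening: 0.0509
finger_force: 0.0
```

```bash
python3 go.py .5936 -.1648 .204 -1.757
```

```text
rows [-0.04  0.   -0.33] turn 0.0 | yaw -1.757 tilt [-0.0002  0.0001] pos [ 0.5952 -0.165   0.191 ] F [-0.1 -0.4  0.4] T [-0.02  0.14 -0.03] j [-0.36  0.25  1.26  0.    1.64  1.39] t 5.42
```

Call:
carry_out(increments=[[-0.03,0,0.1,0,0,0,0],[0,0,0,0,0,0,0],[0,0,0,0,0,0,0],[0,0,0,0,0,0,0],[0,0,0,0,0,0,0],[0,0,0,0,0,0,0]])

```text
time_s: 5.92
ee_pos: [0.5948, -0.1647, 0.1881]
eef_rot: [-0.0, 0.996, -0.093, 0.001]
force: [1.2, 1.0, 5.1]
opening: 0.0438
finger_force: 29.9
```

```bash
python3 go.py .5936 -.1648 .202 -1.757
```

```text
rows [-0.03  0.01 -0.35] turn 0.0 | yaw -1.757 tilt [ 0.0026 -0.0002] pos [ 0.5948 -0.1647  0.1881] F [1.2 1.  5.1] T [ 0.2  -0.16  0.01] j [-0.36  0.25  1.27  0.    1.63  1.39] t 5.92
```

Call:
carry_out(increments=[[0,0,-0.2,0,0,0,0],[0,0,-0.18,0,0,0,0],[0,0,0,0,0,0,0],[0,0,0,0,0,0,0],[-0.3,0,0,0,0,0,0],[-0.3,0,0,0,0,0,0],[-0.3,0,0,0,0,0,0],[-0.3,0,0,0,0,0,0],[-0.3,0,0,0,0,0,0],[0,0,0,0,0,0,0],[0,0,0,0,0,0,0]])

```text
time_s: 6.83
ee_pos: [0.5349, -0.1537, 0.202]
eef_rot: [-0.0, 0.996, -0.093, -0.0]
force: [-0.1, 0.9, -1.2]
opening: 0.044
finger_force: 29.9
```

```bash
cat > look.py <<'E'
from go import *
def look(tag):
    out={}
    for n in("top","side"):
        p,d=robot.read_camera(n); cv2.imwrite(f"pics/{tag}{n}.png",p); P=cloud(n,d); out[n]=(p,P)
    return out
def flask(P,g,zl=.106,zh=.118,r=.05):
    X=P[(np.hypot(P[...,0]-g[0],P[...,1]-g[1])<r)&(P[...,2]>zl)&(P[...,2]<zh)]
    return len(X),(ls(X)[0].round(4),ls(X)[1].round(4),circ(X)[0].round(4)) if len(X)>15 else None
E
python3 - <<'E'
from look import *
o=look("a")
for n in o:
    for g in((.498,.031),(.5225,-.166)): print(n,flask(o[n][1],g))
    s,R=st(); Q=(o[n][1]-s["ee_pos"])@R; m=(np.hypot(Q[...,0],Q[...,1])<.05)&(Q[...,2]>.015)&(Q[...,2]<.055)&(o[n][0].max(2)<75)
    X=Q[m]; print("lid in tool",len(X),X.min(0).round(4) if len(X) else"",X.max(0).round(4) if len(X) else "")
go(.5225,-.166,.17,-1.757)
E
```

```text
top (96, (array([0.4973, 0.0307]), np.float64(0.0218), array([0.498 , 0.0303])))
top (38, (array([ 0.5197, -0.1667]), np.float64(0.0211), array([ 0.5103, -0.1664])))
lid in tool 169 [-0.0333 -0.0225  0.0191] [-0.0151  0.0284  0.0459]
side (113, (array([0.4995, 0.0312]), np.float64(0.021), array([0.5002, 0.0303])))
side (128, (array([ 0.523 , -0.1659]), np.float64(0.0214), array([ 0.5222, -0.1663])))
lid in tool 545 [-0.0331 -0.0255  0.0155] [0.0196 0.0343 0.0491]
rows [-0.26  0.36  0.8 ] turn 0.0 | yaw -1.757 tilt [-0.      0.0001] pos [ 0.5355 -0.1539  0.202 ] F [0.9 0.1 0.3] T [0.04 0.12 0.06] j [-0.38  0.11  1.4   0.    1.64  1.38] t 6.93
```

Call:
carry_out(increments=[[-0.13,0.18,0.2,0,0,0,0],[-0.13,0.18,0.2,0,0,0,0],[0,0,0.2,0,0,0,0],[0,0,0.2,0,0,0,0],[0,0,0.2,0,0,0,0],[0,0,0,0,0,0,0],[0,0,0,0,0,0,0]])

```text
time_s: 7.52
ee_pos: [0.5219, -0.1656, 0.1612]
eef_rot: [-0.0, 0.996, -0.093, -0.001]
force: [0.8, 0.6, 0.3]
opening: 0.0439
finger_force: 29.9
```

```bash
python3 - <<'E'
from look import *
o=look("b")
s,R=st()
for n in o:
    for g in((.498,.031),): print(n,flask(o[n][1],g))
    P=o[n][1]
    for zl,zh in((.02,.05),(.05,.08)):
        m=(np.hypot(P[...,0]-.5225,P[...,1]+.166)<.05)&(P[...,2]>zl)&(P[...,2]<zh); X=P[m]
        if len(X)>20: print(n,"body",len(X),ls(X))
go(.5225,-.166,.153,-1.757)
c=o["side"][0][190:290,320:440]; cv2.imwrite("pics/b1.png",cv2.resize(c,None,fx=5,fy=5,interpolation=2))
E
```

```text
top (95, (array([0.4974, 0.0309]), np.float64(0.0216), array([0.4966, 0.0318])))
top body 21 (array([ 0.52184335, -0.16644197]), np.float64(0.03505789913712074))
top body 38 (array([ 0.51773732, -0.16573926]), np.float64(0.03066259381583674))
side (113, (array([0.499 , 0.0316]), np.float64(0.0208), array([0.4979, 0.0319])))
side body 228 (array([ 0.52371694, -0.16535562]), np.float64(0.035051734883630045))
side body 301 (array([ 0.52285135, -0.166025  ]), np.float64(0.033951755419016454))
rows [-0.    0.    0.24] turn 0.0 | yaw -1.757 tilt [ 0.0006 -0.0001] pos [ 0.5226 -0.1659  0.1625] F [-0.6 -0.  -1.3] T [0.05 0.14 0.04] j [-0.41  0.1   1.48  0.    1.56  1.35] t 7.62
```

View pics/b1.png

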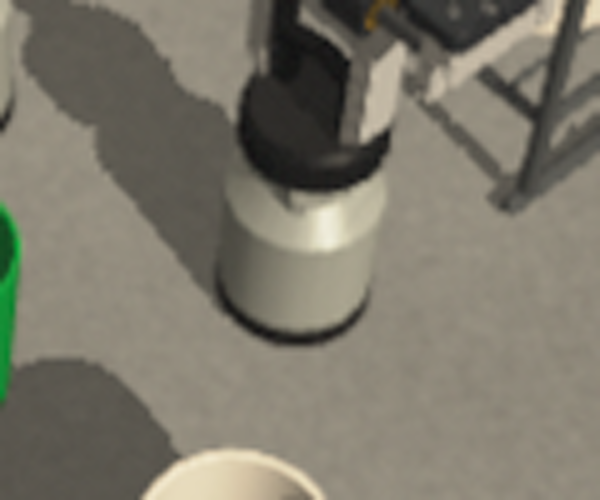

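The lid at crop (315,130) is centred over flask B's neck and level, and its skirt is just above the ramps. I'll lower it in small steps.

Call:
carry_out(increments=[[0,0,0.1,0,0,0,0],[0,0,0.05,0,0,0,0],[0,0,0,0,0,0,0],[0,0,0,0,0,0,0]])

```text
time_s: 7.95
ee_pos: [0.5222, -0.1659, 0.1562]
eef_rot: [-0.0, 0.996, -0.093, -0.0]
force: [-0.7, 0.1, -0.5]
opening: 0.0439
finger_force: 29.9
```

Call:
carry_out(increments=[[0,0,0.05,0,0,0,0],[0,0,0,0,0,0,0],[0,0,0,0,0,0,0]])

```text
time_s: 8.2
ee_pos: [0.5222, -0.1659, 0.1541]
eef_rot: [-0.0, 0.996, -0.093, -0.0]
force: [-0.8, 0.0, -0.7]
opening: 0.0439
finger_force: 29.9
```

Call:
carry_out(increments=[[0,0,0.05,0,0,0,0],[0,0,0,0,0,0,0],[0,0,0,0,0,0,0]])

```text
time_s: 8.45
ee_pos: [0.5225, -0.1659, 0.1525]
eef_rot: [-0.0, 0.996, -0.093, 0.0]
force: [0.3, 1.0, 0.5]
opening: 0.0439
finger_force: 29.9
```

Call:
carry_out(increments=[[0,0,0.05,0,0,0,0],[0,0,0,0,0,0,0],[0,0,0,0,0,0,0]])

```text
time_s: 8.7
ee_pos: [0.5226, -0.1659, 0.1516]
eef_rot: [0.0, 0.996, -0.093, 0.001]
force: [-1.3, 1.3, 6.0]
opening: 0.0444
finger_force: 29.9
```

Call:
carry_out(increments=[[0,0,0.03,0,0,0,0],[0,0,0,0,0,0,0],[0,0,0,0,0,0,0]])

```text
time_s: 8.95
ee_pos: [0.5228, -0.166, 0.1514]
eef_rot: [0.0, 0.996, -0.093, 0.001]
force: [-2.2, 1.8, 8.3]
opening: 0.0438
finger_force: 29.9
```

Call:
carry_out(increments=[[0,0,0,0,0,-0.4,0],[0,0,0,0,0,-0.4,0],[0,0,0,0,0,0,0]])

```text
time_s: 9.2
ee_pos: [0.5225, -0.1658, 0.1488]
eef_rot: [-0.0, 0.999, -0.045, 0.0]
force: [1.2, 1.0, 0.1]
opening: 0.0441
finger_force: 29.9
```

Call:
carry_out(increments=[[0,0,0,0,0,-0.4,0],[0,0,0,0,0,-0.4,0],[0,0,0,0,0,0,0]])

```text
time_s: 9.45
ee_pos: [0.5225, -0.1657, 0.1485]
eef_rot: [-0.0, 1.0, 0.003, 0.0]
force: [2.0, 0.7, -1.9]
opening: 0.0437
finger_force: 29.9
```

Call:
carry_out(increments=[[0,0,0,0,0,-0.4,0],[0,0,0,0,0,-0.4,0],[0,0,0,0,0,0,0]])

```text
time_s: 9.7
ee_pos: [0.5223, -0.1656, 0.1486]
eef_rot: [-0.0, 0.999, 0.05, -0.0]
force: [1.1, 0.9, -1.5]
opening: 0.0436
finger_force: 29.9
```

```bash
python3 go.py .5225 -.166 .153 -1.757
```

```text
rows [ 0.    0.01 -0.11] turn 2.39 | yaw -1.47 tilt [-0.0001  0.0009] pos [ 0.5223 -0.1656  0.1486] F [ 1.1  0.9 -1.5] T [ 0.2  -0.09  0.01] j [-0.41  0.11  1.5   0.    1.53  1.06] t 9.7
```

Call:
carry_out(increments=[[0,0,0.06,0,0,0,0],[0,0,0.06,0,0,0,0],[0,0,0,0,0,0,0],[0,0,0,0,0,0,0]])

```text
time_s: 10.03
ee_pos: [0.5222, -0.1658, 0.1438]
eef_rot: [-0.0, 0.999, 0.051, -0.0]
force: [2.0, 1.0, -2.0]
opening: 0.0442
finger_force: 29.9
```

Call:
carry_out(increments=[[0,0,0.05,0,0,0,0],[0,0,0,0,0,0,0],[0,0,0,0,0,0,0]])

```text
time_s: 10.28
ee_pos: [0.5223, -0.1658, 0.1422]
eef_rot: [-0.0, 0.999, 0.051, 0.0]
force: [1.5, 1.5, -0.1]
opening: 0.0442
finger_force: 29.9
```

Call:
carry_out(increments=[[0,0,0.04,0,0,0,0],[0,0,0,0,0,0,0],[0,0,0,0,0,0,0]])

```text
time_s: 10.53
ee_pos: [0.5225, -0.1658, 0.142]
eef_rot: [0.0, 0.999, 0.051, 0.001]
force: [-0.9, 2.4, 5.3]
opening: 0.0438
finger_force: 29.9
```

Call:
carry_out(increments=[[0,0,0,0,0,0.8,0],[0,0,0,0,0,0.8,0],[0,0,0,0,0,0.8,0],[0,0,0,0,0,0,0]])

```text
time_s: 10.87
ee_pos: [0.5224, -0.1654, 0.142]
eef_rot: [-0.0, 0.996, -0.094, 0.0]
force: [-0.9, 3.2, 6.0]
opening: 0.0438
finger_force: 29.9
```

```bash
python3 go.py .5225 -.166 .153 -1.757
```

```text
rows [ 0.01  0.01 -0.27] turn -0.02 | yaw -1.76 tilt [0.0009 0.0008] pos [ 0.5224 -0.1654  0.142 ] F [-0.9  3.2  6. ] T [0.73 0.17 0.03] j [-0.41  0.11  1.51  0.    1.52  1.35] t 10.87
```

Call:
carry_out(increments=[[0,0,0,0,0,0.8,0],[0,0,0,0,0,0.8,0],[0,0,0,0,0,0.8,0],[0,0,0,0,0,0.8,0],[0,0,0,0,0,0,0]])

```text
time_s: 11.28
ee_pos: [0.523, -0.1657, 0.142]
eef_rot: [-0.0, 0.959, -0.282, 0.001]
force: [1.7, 2.4, 5.1]
opening: 0.0439
finger_force: 29.9
```

```bash
python3 go.py .5225 -.166 .153 -1.757
```

```text
rows [-0.01  0.01 -0.27] turn -3.21 | yaw -2.142 tilt [ 0.0026 -0.    ] pos [ 0.523  -0.1657  0.142 ] F [1.7 2.4 5.1] T [ 0.67 -0.19 -0.03] j [-0.41  0.11  1.51  0.    1.51  1.73] t 11.28
```

Call:
carry_out(increments=[[0,0,0,0,0,0.8,0],[0,0,0,0,0,0.8,0],[0,0,0,0,0,0,0]])

```text
time_s: 11.53
ee_pos: [0.5235, -0.1661, 0.142]
eef_rot: [-0.0, 0.928, -0.372, 0.002]
force: [2.4, 1.6, 5.0]
opening: 0.0437
finger_force: 29.9
```

```bash
python3 go.py .5225 -.166 .153 -1.757
```

```text
rows [-0.02  0.01 -0.28] turn -4.79 | yaw -2.332 tilt [ 0.0037 -0.0009] pos [ 0.5235 -0.1661  0.142 ] F [2.4 1.6 5. ] T [ 0.53 -0.54 -0.01] j [-0.41  0.11  1.51  0.    1.51  1.92] t 11.53
```

Call:
carry_out(increments=[[0,0,0,0,0,0.8,0],[0,0,0,0,0,0.8,0],[0,0,0,0,0,0,0]])

```text
time_s: 11.78
ee_pos: [0.5235, -0.1666, 0.142]
eef_rot: [-0.0, 0.889, -0.459, 0.002]
force: [2.6, 1.6, 5.3]
opening: 0.044
finger_force: 29.9
```

```bash
python3 go.py .5225 -.166 .153 -1.757
```

```text
rows [-0.02  0.01 -0.28] turn -6.39 | yaw -2.524 tilt [ 0.0037 -0.0017] pos [ 0.5235 -0.1666  0.142 ] F [2.6 1.6 5.3] T [ 0.35 -0.48 -0.08] j [-0.41  0.12  1.51 -0.    1.51  2.11] t 11.78
```

Call:
carry_out(increments=[[0,0,0,0,0,0.8,0],[0,0,0,0,0,0.8,0],[0,0,0,0,0,0,0]])

```text
time_s: 12.03
ee_pos: [0.5232, -0.1667, 0.142]
eef_rot: [-0.0, 0.841, -0.542, 0.002]
force: [1.6, 1.0, 5.6]
opening: 0.0436
finger_force: 29.9
```

```bash
python3 go.py .5225 -.166 .153 -1.757
```

```text
rows [-0.02  0.01 -0.28] turn -7.99 | yaw -2.716 tilt [ 0.0031 -0.0019] pos [ 0.5232 -0.1667  0.142 ] F [1.6 1.  5.6] T [ 0.37 -0.5  -0.05] j [-0.41  0.11  1.51 -0.    1.51  2.3 ] t 12.03
```

Call:
carry_out(increments=[[0,0,0,0,0,0.7,0],[0,0,0,0,0,0.7,0],[0,0,0,0,0,0,0]])

```text
time_s: 12.28
ee_pos: [0.5231, -0.1668, 0.1419]
eef_rot: [-0.0, 0.792, -0.61, 0.002]
force: [2.4, 1.2, 5.1]
opening: 0.0441
finger_force: 29.9
```

```bash
python3 go.py .5225 -.166 .153 -1.757
```

```text
rows [-0.02  0.01 -0.28] turn -9.39 | yaw -2.883 tilt [ 0.0029 -0.0021] pos [ 0.5231 -0.1668  0.1419] F [2.4 1.2 5.1] T [ 0.31 -0.44 -0.07] j [-0.41  0.11  1.51 -0.    1.51  2.47] t 12.28
```

Call:
carry_out(increments=[[0,0,0,0,0,0,0.68],[0,0,0,0,0,0,0.68],[0,0,0,0,0,0,0.68],[0,0,-0.2,0,0,0,0.68],[0,0,-0.2,0,0,0,0.68],[0,0,0,0,0,0,0.68]])

```text
time_s: 12.78
ee_pos: [0.5231, -0.1665, 0.1589]
eef_rot: [-0.0, 0.792, -0.611, 0.002]
force: [0.7, -0.2, 0.8]
opening: 0.0639
finger_force: 0.0
```

Call:
carry_out(increments=[[0,0,0,0,0,-1,0.68],[0,0,0,0,0,-1,0.68],[0,0,0,0,0,-1,0.68],[0,0,0,0,0,-1,0.68],[0,0,0,0,0,-1,0.68],[0,0,0,0,0,-1,0.68],[0,0,0,0,0,-1,0.68],[0,0,0,0,0,-1,0.68],[0,0,0,0,0,-1,0.68],[0,0,0,0,0,-1,0.68],[0,0,0,0,0,-1,0.68],[0,0,0,0,0,-1,0.68]])

```text
time_s: 13.78
ee_pos: [0.5224, -0.1661, 0.1571]
eef_rot: [0.0, 0.998, 0.066, 0.0]
force: [-0.2, 1.2, -0.3]
opening: 0.0639
finger_force: 0.0
```

Call:
carry_out(increments=[[0,0,0,0,0,-1,0.68],[0,0,0,0,0,-1,0.68],[0,0,0,0,0,-1,0.68],[0,0,0,0,0,-1,0.68],[0,0,0,0,0,-1,0.68],[0,0,0,0,0,-1,0.68],[0,0,0,0,0,-1,0.68],[0,0,0,0,0,-1,0.68],[0,0,0,0,0,-1,0.68],[0,0,0,0,0,-1,0.68],[0,0,0,0,0,-1,0.68],[0,0,0,0,0,-1,0.68]])

```text
time_s: 14.78
ee_pos: [0.5224, -0.1661, 0.1571]
eef_rot: [0.0, 0.707, 0.708, 0.0]
force: [1.1, -0.5, -0.0]
opening: 0.0641
finger_force: 0.0
```

```bash
python3 go.py .523 -.1665 .142 0.259; python3 - <<'E'
from look import *
o=look("c"); s,R=st()
for n in o:
    P=o[n][1]; Q=(P-s["ee_pos"])@R
    m=(np.hypot(P[...,0]-.5225,P[...,1]+.166)<.04)&(P[...,2]>.138)&(P[...,2]<.157)&(o[n][0].max(2)<75)
    X=P[m]
    if len(X)>15: print(n,len(X),"loop c",circ(X),"dir",cv2.fitLine(X[:,:2].astype(np.float32),2,0,.01,.01).ravel())
    m=(np.hypot(P[...,0]-.5225,P[...,1]+.166)<.045)&(P[...,2]>.109)&(P[...,2]<.121)&(o[n][0].max(2)<75)
    print("lid",circ(P[m]),np.median(P[m][:,2]),flask(P,(.498,.031)))
p=o["side"][0][180:290,320:460]; cv2.imwrite("pics/c1.png",cv2.resize(p,None,fx=5,fy=5,interpolation=2))
E
```

```text
rows [-0.01  0.02  0.38] turn -2.15 | yaw 0.002 tilt [ 0.0005 -0.0004] pos [ 0.5224 -0.1661  0.1571] F [ 1.1 -0.5 -0. ] T [-0.08  0.07  0.  ] j [-0.41  0.11  1.49 -0.    1.54 -0.41] t 14.78
lid (array([ 0.51771212, -0.14888372]), 0.01828817091882229) 0.11661938791678528 (103, (array([0.4978, 0.0306]), np.float64(0.022), array([0.4971, 0.0305])))
side 119 loop c (array([ 0.52856946, -0.16892117]), 0.028544150292873383) dir [ 0.9932126   0.11631333  0.5297624  -0.16924897]
lid (array([ 0.51865017, -0.17145035]), 0.03212748467922211) 0.11665981203331721 (121, (array([0.4988, 0.0313]), np.float64(0.0211), array([0.4966, 0.0302])))
```

View pics/c1.png

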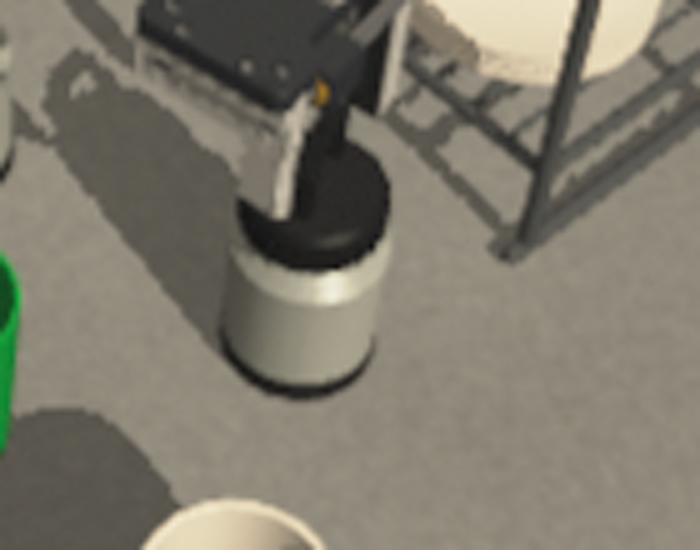

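The lid at crop (315,205) sits level and low on the neck. I'll regrip it and turn it further for certainty.

Call:
carry_out(increments=[[0,0.02,0,0,0,-1,0.68],[0,0,0.2,0,0,-1,0.68],[0,0,0.16,0,0,-0.15,0.68],[0,0,0,0,0,0,0.68],[0,0,0,0,0,0,0],[0,0,0,0,0,0,0],[0,0,0,0,0,0,0],[0,0,0,0,0,0,0],[0,0,0,0,0,0,0]])

```text
time_s: 15.63
ee_pos: [0.5232, -0.1661, 0.1427]
eef_rot: [0.0, 0.612, 0.791, 0.0]
force: [-0.8, -0.4, 0.4]
opening: 0.0439
finger_force: 30.0
```

Call:
carry_out(increments=[[0,0,0.05,0,0,0,0],[0,0,0,0,0,0,0],[0,0,0,0,0,0,0]])

```text
time_s: 15.88
ee_pos: [0.5232, -0.1661, 0.1427]
eef_rot: [0.001, 0.612, 0.791, 0.0]
force: [-3.4, 1.5, 7.8]
opening: 0.044
finger_force: 30.0
```

```bash
python3 go.py .523 -.1665 .142 0.259
```

```text
rows [-0.01 -0.01  0.02] turn -0.05 | yaw 0.253 tilt [ 0.0015 -0.0009] pos [ 0.5232 -0.1661  0.1427] F [-3.4  1.5  7.8] T [ 0.15  0.61 -0.01] j [-0.41  0.12  1.51 -0.    1.52 -0.66] t 15.88
```

Call:
carry_out(increments=[[0,0,0,0,0,0.6,0],[0,0,0,0,0,0.6,0],[0,0,0,0,0,0.6,0],[0,0,0,0,0,0.6,0]])

```text
time_s: 16.22
ee_pos: [0.5242, -0.1664, 0.1427]
eef_rot: [0.002, 0.72, 0.693, 0.001]
force: [-0.2, -0.6, 5.5]
opening: 0.044
finger_force: 30.0
```

```bash
python3 go.py .523 -.1665 .142 0.259
```

```text
rows [-0.   -0.03  0.02] turn -2.48 | yaw -0.038 tilt [ 0.004  -0.0017] pos [ 0.5242 -0.1664  0.1427] F [-0.2 -0.6  5.5] T [-0.08  0.17  0.21] j [-0.41  0.12  1.51  0.    1.51 -0.37] t 16.22
```

Call:
carry_out(increments=[[0,0,0,0,0,0.6,0],[0,0,0,0,0,0.6,0],[0,0,0,0,0,0.6,0],[0,0,0,0,0,0.6,0]])

```text
time_s: 16.55
ee_pos: [0.5242, -0.1666, 0.1427]
eef_rot: [0.002, 0.813, 0.583, 0.001]
force: [0.2, -0.9, 5.6]
opening: 0.044
finger_force: 30.0
```

```bash
python3 go.py .523 -.1665 .142 0.259
```

```text
rows [-0.01 -0.03  0.02] turn -4.88 | yaw -0.326 tilt [ 0.004  -0.0021] pos [ 0.5242 -0.1666  0.1427] F [ 0.2 -0.9  5.6] T [-0.14  0.26  0.2 ] j [-0.41  0.12  1.51 -0.    1.51 -0.08] t 16.55
```

Call:
carry_out(increments=[[0,0,0,0,0,0.8,0],[0,0,0,0,0,0.8,0],[0,0,0,0,0,0.8,0],[0,0,0,0,0,0.8,0],[0,0,0,0,0,0.8,0]])

```text
time_s: 16.97
ee_pos: [0.5241, -0.1666, 0.1427]
eef_rot: [0.002, 0.928, 0.372, 0.001]
force: [0.4, -0.7, 6.4]
opening: 0.044
finger_force: 30.0
```

```bash
python3 go.py .523 -.1665 .142 0.259
```

```text
rows [-0.02 -0.02  0.02] turn -8.89 | yaw -0.807 tilt [ 0.0037 -0.0022] pos [ 0.5241 -0.1666  0.1427] F [ 0.4 -0.7  6.4] T [-0.1   0.36  0.15] j [-0.41  0.12  1.51 -0.    1.51  0.4 ] t 16.97
```

Call:
carry_out(increments=[[0,0,0,0,0,0,0],[0,0,-0.2,0,0,0,0],[0,0,-0.4,0,0,0,0],[0,0,-0.4,0,0,0,0],[0,0,0,0,0,0,0],[0,0,0,0,0,0,0]])

```text
time_s: 17.47
ee_pos: [0.523, -0.1658, 0.1795]
eef_rot: [-0.0, 0.927, 0.375, -0.0]
force: [-0.5, 0.5, -7.6]
opening: 0.0435
finger_force: 30.0
```

```bash
python3 - <<'E'
from look import *
o=look("d")
th=np.radians(18.0)
for n in o:
    p,P=o[n]; print(flask(P,(.498,.031)))
    hsv=cv2.cvtColor(p,cv2.COLOR_BGR2HSV); z=P[...,2]
    w=(hsv[...,0]>5)&(hsv[...,0]<20)&(hsv[...,1]>110)&(z<.04)&(z>.015)&(P[...,0]<.75)
    cs,_=cv2.findContours(w.astype(np.uint8),0,2); cc=max(cs,key=cv2.contourArea)[:,0]
    r=cv2.minAreaRect(P[cc[:,1],cc[:,0]][:,:2].astype(np.float32)); print("tray",r)
go(.476,.205,.24,-.85)
c=o["side"][0][120:290,180:440]; cv2.imwrite("pics/d1.png",cv2.resize(c,None,fx=3,fy=3,interpolation=2))
E
```

```text
(104, (array([0.4976, 0.0303]), np.float64(0.0219), array([0.4977, 0.0305])))
tray ((0.5157099962234497, 0.2666802704334259), (0.3200109601020813, 0.15072990953922272), 17.926677703857422)
(117, (array([0.4991, 0.0312]), np.float64(0.0208), array([0.4987, 0.0303])))
tray ((0.45643624663352966, 0.30702006816864014), (0.3191496729850769, 0.13362377882003784), 44.42552185058594)
rows [ 5.6  -7.47 -1.53] turn 0.39 | yaw -0.803 tilt [-0.004   0.0019] pos [ 0.5219 -0.1654  0.1779] F [-0.7  0.1 -8.3] T [-0.    0.13  0.04] j [-0.41  0.1   1.46  0.    1.59  0.39] t 17.57
```

View pics/d1.png

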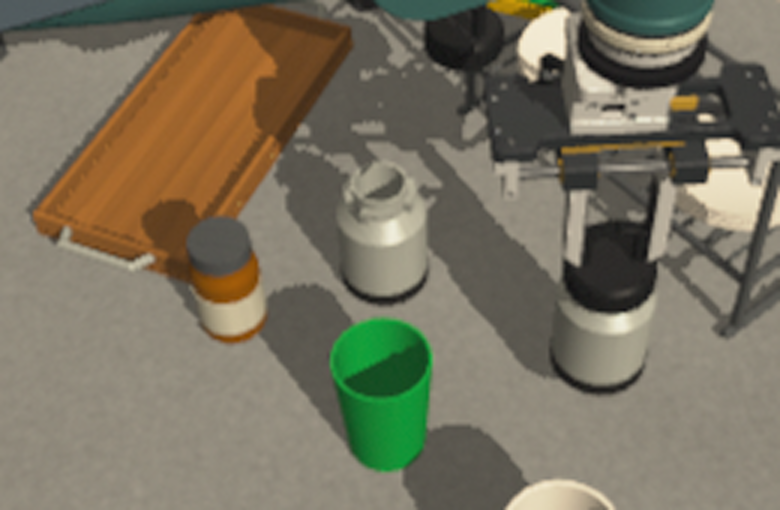

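The picture shows the closed flask lifted at crop (600,310). The other flask stands at (383,235), and the tray is clear.

Call:
carry_out(increments=[[0,0,-0.6,0,0,0,0],[0,0,-0.6,0,0,0,0],[0,0,-0.6,0,0,0,0],[0,0,-0.6,0,0,0,0],[0,0,-0.5,0,0,0,0],[0,0,0,0,0,0,0]])

```text
time_s: 18.07
ee_pos: [0.5242, -0.1664, 0.2999]
eef_rot: [0.002, 0.927, 0.375, 0.002]
force: [1.2, -1.4, -5.6]
opening: 0.0438
finger_force: 30.0
```

```bash
python3 go.py .51 .12 .295 -.803;  python3 go.py .587 .29 .295 -.803
```

```text
rows [ 4.72 -5.4   0.1 ] turn 0.0 | yaw -0.803 tilt [ 0.006  -0.0025] pos [ 0.5242 -0.1664  0.2999] F [ 1.2 -1.4 -5.6] T [-0.16 -0.18 -0.04] j [-0.41  0.08  1.24  0.    1.82  0.39] t 18.07
rows [ 9.06 -7.12  0.1 ] turn 0.0 | yaw -0.803 tilt [ 0.006  -0.0025] pos [ 0.5242 -0.1664  0.2999] F [ 1.2 -1.4 -5.6] T [-0.16 -0.18 -0.04] j [-0.41  0.08  1.24  0.    1.82  0.39] t 18.07
```

Call:
carry_out(increments=[[0.24,-0.27,0,0,0,0,0],[0.47,-0.54,0,0,0,0,0],[0.47,-0.54,0,0,0,0,0],[0.47,-0.54,0,0,0,0,0],[0.47,-0.54,0,0,0,0,0],[0.47,-0.54,0,0,0,0,0],[0.47,-0.54,0,0,0,0,0],[0.47,-0.54,0,0,0,0,0],[0.47,-0.54,0,0,0,0,0],[0.47,-0.54,0,0,0,0,0],[0.24,-0.27,0,0,0,0,0]])

```text
time_s: 18.98
ee_pos: [0.5066, 0.1244, 0.2926]
eef_rot: [-0.003, 0.926, 0.377, -0.002]
force: [1.0, 0.7, -7.7]
opening: 0.0436
finger_force: 30.0
```

Call:
carry_out(increments=[[0.3,-0.12,0,0,0,0,0],[0.6,-0.24,0,0,0,0,0],[0.6,-0.24,0,0,0,0,0],[0.6,-0.24,0,0,0,0,0],[0.6,-0.24,0,0,0,0,0],[0.6,-0.24,0,0,0,0,0],[0.6,-0.24,0,0,0,0,0],[0.4,-0.16,0,0,0,0,0],[0,0,0,0,0,0,0],[0,0,0,0,0,0,0]])

```text
time_s: 19.82
ee_pos: [0.5842, 0.2895, 0.2926]
eef_rot: [0.0, 0.927, 0.375, -0.003]
force: [-1.3, -0.8, -8.1]
opening: 0.044
finger_force: 30.0
```

```bash
python3 go.py .587 .29 .15 -.803
```

```text
rows [0.08 0.04 3.56] turn 0.01 | yaw -0.802 tilt [-0.0054 -0.0031] pos [0.5842 0.2895 0.2926] F [-1.3 -0.8 -8.1] T [-0.24  0.19 -0.03] j [ 0.37  0.33  0.96 -0.    1.86  1.18] t 19.82
```

Call:
carry_out(increments=[[0.08,0.04,0.3,0,0,0,0],[0,0,0.6,0,0,0,0],[0,0,0.6,0,0,0,0],[0,0,0.6,0,0,0,0],[0,0,0.6,0,0,0,0],[0,0,0.4,0,0,0,0],[0,0,0.2,0,0,0,0],[0,0,0,0,0,0,0],[0,0,0,0,0,0,0]])

```text
time_s: 20.57
ee_pos: [0.5878, 0.2896, 0.164]
eef_rot: [0.0, 0.927, 0.374, -0.0]
force: [0.4, -0.7, -6.2]
opening: 0.0439
finger_force: 30.0
```

Call:
carry_out(increments=[[0,0,0.1,0,0,0,0],[0,0,0.05,0,0,0,0],[0,0,0,0,0,0,0],[0,0,0,0,0,0,0]])

```text
time_s: 20.9
ee_pos: [0.5881, 0.2905, 0.159]
eef_rot: [-0.0, 0.927, 0.375, 0.001]
force: [0.2, 0.6, -7.4]
opening: 0.0441
finger_force: 30.0
```

Call:
carry_out(increments=[[0,0,0.05,0,0,0,0],[0,0,0,0,0,0,0],[0,0,0,0,0,0,0]])

```text
time_s: 21.15
ee_pos: [0.5878, 0.2904, 0.1562]
eef_rot: [-0.0, 0.927, 0.375, -0.0]
force: [0.5, 0.4, -7.3]
opening: 0.0437
finger_force: 30.0
```

Call:
carry_out(increments=[[0,0,0.05,0,0,0,0],[0,0,0,0,0,0,0],[0,0,0,0,0,0,0]])

```text
time_s: 21.4
ee_pos: [0.5877, 0.2903, 0.154]
eef_rot: [-0.0, 0.927, 0.375, -0.0]
force: [0.7, 0.1, -8.3]
opening: 0.0435
finger_force: 30.0
```

Call:
carry_out(increments=[[0,0,0.07,0,0,0,0],[0,0,0,0,0,0,0],[0,0,0,0,0,0,0]])

```text
time_s: 21.65
ee_pos: [0.5876, 0.2903, 0.1511]
eef_rot: [-0.0, 0.927, 0.375, -0.0]
force: [0.3, 0.7, -6.9]
opening: 0.0435
finger_force: 30.0
```

Call:
carry_out(increments=[[0,0,0.05,0,0,0,0],[0,0,0,0,0,0,0],[0,0,0,0,0,0,0]])

```text
time_s: 21.9
ee_pos: [0.5881, 0.2905, 0.1502]
eef_rot: [-0.0, 0.927, 0.375, 0.001]
force: [0.2, -0.1, -4.5]
opening: 0.0434
finger_force: 30.0
```

Call:
carry_out(increments=[[0,0,0.08,0,0,0,0],[0,0,0.04,0,0,0,0],[0,0,0,0,0,0.8,0],[0,0,0,0,0,0.8,0],[0,0,0,0,0,0.8,0]])

```text
time_s: 22.32
ee_pos: [0.5896, 0.2911, 0.1497]
eef_rot: [-0.0, 0.972, 0.236, 0.004]
force: [0.2, -0.8, 5.6]
opening: 0.0438
finger_force: 30.0
```

```bash
python3 go.py .587 .29 .15 -.803
```

```text
rows [-0.07 -0.01 -0.01] turn -2.43 | yaw -1.095 tilt [0.0076 0.0028] pos [0.5896 0.2911 0.1497] F [ 0.2 -0.8  5.6] T [-0.19  0.41  0.17] j [ 0.37  0.35  1.22 -0.    1.57  1.47] t 22.32
```

Call:
carry_out(increments=[[0,0,0,0,0,0,0.68],[0,0,0,0,0,0,0.68],[0,0,0,0,0,0,0.68],[0,0,0,0,0,0,0.68],[0,0,-0.3,0,0,0,0.68],[0,0,-0.6,0,0,0,0.68],[0,0,-0.8,0,0,0,0.68],[0,0,-0.8,0,0,0,1],[0,0,0,0,0,0,1]])

```text
time_s: 23.07
ee_pos: [0.59, 0.2915, 0.2539]
eef_rot: [-0.001, 0.971, 0.238, 0.007]
force: [0.3, -0.6, 2.0]
opening: 0.0735
finger_force: 0.0
```

```bash
cat > obs.py <<'E'
from look import *
import sys
o=look(sys.argv[1])
for n in o:
    p,P=o[n]; print(n,"A",flask(P,(.498,.031),r=.09))
    for g in((.615,-.0516),(.636,.061)): 
        try: print("lid",lid_(p,P,g))
        except Exception: pass
    for nm,g,zl,zh in(("tlid",(.5876,.29),.112,.13),):
        m=(np.hypot(P[...,0]-g[0],P[...,1]-g[1])<.05)&(P[...,2]>zl)&(P[...,2]<zh)&(p.max(2)<75)
        if m.sum()>15: print(nm,circ(P[m]),np.median(P[m][:,2]))
go(.6150,-.0516,.26,-1.757)
E
python3 obs.py e
```

```text
top A (101, (array([0.4827, 0.0097]), np.float64(0.0219), array([0.4822, 0.0099])))
tlid (array([0.58671647, 0.28938368]), 0.03284592181444168) 0.12391480486102269
side A (109, (array([0.4842, 0.0098]), np.float64(0.0211), array([0.4846, 0.0081])))
tlid (array([0.58681321, 0.28761321]), 0.03311077877879143) 0.12335685982971101
rows [-3.37  7.9  -0.33] turn 5.56 | yaw -1.09 tilt [0.004 0.002] pos [0.5885 0.2908 0.2474] F [-0.5 -0.6 -0.3] T [-0.06  0.13  0.02] j [0.37 0.32 1.05 0.   1.76 1.46] t 23.17
```

Flask A has been knocked to about (0.483, 0.010). Flask B is standing in the tray. Next I'll fetch lid 2.

Call:
carry_out(increments=[[-0.37,0.87,-0.04,0,0,0,1],[-0.37,0.87,-0.04,0,0,0,1],[-0.37,0.87,-0.04,0,0,0,1],[-0.37,0.87,-0.04,0,0,0,1],[-0.37,0.87,-0.04,0,0,0,1],[-0.37,0.87,-0.04,0,0,0,1],[-0.37,0.87,-0.04,0,0,0,1],[-0.37,0.87,-0.04,0,0,0,1],[-0.37,0.87,-0.04,0,0,0,1]])

```text
time_s: 23.92
ee_pos: [0.6133, -0.0505, 0.2566]
eef_rot: [-0.001, 0.971, 0.238, -0.002]
force: [1.7, 0.6, 0.5]
opening: 0.0942
finger_force: 0.0
```

Call:
carry_out(increments=[[0,0,0,0,0,0.9,1],[0,0,0,0,0,1,1],[0,0,0,0,0,1,1],[0,0,0,0,0,1,1],[0,0,0,0,0,1,1],[0,0,0,0,0,0.66,1],[0,0,0,0,0,0,1],[0,0,0,0,0,0,1]])

```text
time_s: 24.58
ee_pos: [0.6137, -0.0488, 0.2571]
eef_rot: [-0.0, 0.996, -0.092, -0.002]
force: [0.1, -0.2, -0.3]
opening: 0.0939
finger_force: 0.0
```

```bash
python3 go.py .615 -.0516 .187 -1.757
```

```text
rows [0.05 0.06 1.75] turn 0.01 | yaw -1.756 tilt [-0.0036  0.0009] pos [ 0.6137 -0.0488  0.2571] F [ 0.1 -0.2 -0.3] T [ 0.01  0.17 -0.01] j [-0.17  0.23  1.14  0.    1.77  1.58] t 24.58
```

Call:
carry_out(increments=[[0.05,0.05,0.3,0,0,0,1],[0,0,0.5,0,0,0,1],[0,0,0.5,0,0,0,1],[0,0,0.3,0,0,0,1],[0,0,0.1,0,0,0,1],[0,0,0,0,0,0,1],[0,0,0,0,0,0,1],[0,0,0,0,0,0,0.6],[0,0,0,0,0,0,0.6],[0,0,0,0,0,0,0.6],[0,0,0,0,0,0,0.6]])

```text
time_s: 25.5
ee_pos: [0.6163, -0.0513, 0.192]
eef_rot: [0.0, 0.996, -0.093, 0.001]
force: [0.2, 0.1, -0.9]
opening: 0.0706
finger_force: 0.0
```

```bash
python3 go.py .615 -.0516 .187 -1.757
```

```text
rows [-0.03  0.01  0.12] turn -0.01 | yaw -1.758 tilt [ 0.0016 -0.0002] pos [ 0.6163 -0.0513  0.192 ] F [ 0.2  0.1 -0.9] T [-0.04  0.14 -0.03] j [-0.17  0.25  1.26  0.    1.64  1.58] t 25.5
```

Call:
carry_out(increments=[[-0.03,0,0.11,0,0,0,0.6],[0,0,0,0,0,0,0],[0,0,0,0,0,0,0],[0,0,0,0,0,0,0],[0,0,0,0,0,0,0],[0,0,0,0,0,0,0],[0,0,0,0,0,0,0],[0,0,0,0,0,0,0],[0,0,0,0,0,0,0]])

```text
time_s: 26.25
ee_pos: [0.6147, -0.0511, 0.1866]
eef_rot: [-0.0, 0.996, -0.093, -0.0]
force: [0.2, 0.6, -0.7]
opening: 0.0441
finger_force: 30.0
```

```bash
python3 go.py .615 -.0516 .187 -1.757
```

```text
rows [ 0.01  0.01 -0.01] turn -0.01 | yaw -1.758 tilt [-0.0001  0.0001] pos [ 0.6147 -0.0511  0.1866] F [ 0.2  0.6 -0.7] T [ 0.05  0.14 -0.  ] j [-0.17  0.25  1.27  0.    1.63  1.58] t 26.25
```

Call:
carry_out(increments=[[0,0,-0.2,0,0,0,0],[0,0,-0.18,0,0,0,0],[0,0,0,0,0,0,0],[0,0,0,0,0,0,0],[-0.3,0,0,0,0,0,0],[-0.3,0,0,0,0,0,0],[-0.3,0,0,0,0,0,0],[-0.3,0,0,0,0,0,0],[-0.3,0,0,0,0,0,0],[-0.3,0,0,0,0,0,0],[0,0,0,0,0,0,0],[0,0,0,0,0,0,0]])

```text
time_s: 27.25
ee_pos: [0.544, -0.0377, 0.2022]
eef_rot: [0.0, 0.996, -0.093, 0.001]
force: [0.4, 0.4, -0.6]
opening: 0.044
finger_force: 30.0
```

```bash
python3 obs.py f; python3 go.py .483 .0098 .161 -1.757
```

```text
top A (98, (array([0.4827, 0.0096]), np.float64(0.0222), array([0.4825, 0.0097])))
tlid (array([0.58690006, 0.28847364]), 0.03305649757385254) 0.12382147420872469
side A (113, (array([0.4837, 0.01  ]), np.float64(0.0211), array([0.482 , 0.0079])))
tlid (array([0.58752561, 0.28790292]), 0.03338002413511276) 0.12347421595325969
rows [ 1.8   0.01 -1.45] turn -0.01 | yaw -1.758 tilt [ 0.0007 -0.0001] pos [ 0.5445 -0.0378  0.202 ] F [ 0.   0.4 -1.4] T [-0.    0.12  0.03] j [-0.17  0.08  1.42  0.    1.63  1.58] t 27.35
rows [-1.73 -0.88  1.02] turn -0.01 | yaw -1.758 tilt [ 0.0007 -0.0001] pos [ 0.5445 -0.0378  0.202 ] F [ 0.   0.4 -1.4] T [-0.    0.12  0.03] j [-0.17  0.08  1.42  0.    1.63  1.58] t 27.35
```

Call:
carry_out(increments=[[-0.43,-0.22,0,0,0,0,0],[-0.43,-0.22,0,0,0,0,0],[-0.43,-0.22,0,0,0,0,0],[-0.43,-0.22,0.1,0,0,0,0],[0,0,0.3,0,0,0,0],[0,0,0.3,0,0,0,0],[0,0,0.2,0,0,0,0],[0,0,0,0,0,0,0],[0,0,0,0,0,0,0]])

```text
time_s: 28.1
ee_pos: [0.483, 0.0092, 0.1644]
eef_rot: [0.0, 0.996, -0.094, -0.001]
force: [-0.5, -0.4, -0.1]
opening: 0.044
finger_force: 30.0
```

```bash
python3 obs.py k; python3 go.py .4832 .0098 .153 -1.757
```

```text
top A (0, None)
tlid (array([0.58689499, 0.28964531]), 0.03320876508951187) 0.12372838266203001
side A (6, None)
tlid (array([0.58735883, 0.28818077]), 0.0325564369559288) 0.12350228493923132
rows [ 3.51  0.88 -2.35] turn -0.01 | yaw -1.759 tilt [0.0001 0.    ] pos [0.4836 0.0093 0.1659] F [-0.8 -0.  -0.2] T [0.04 0.16 0.04] j [-0.1  -0.04  1.62  0.    1.56  1.66] t 28.2
rows [-0.01 -0.01  0.32] turn -0.01 | yaw -1.759 tilt [0.0001 0.    ] pos [0.4836 0.0093 0.1659] F [-0.8 -0.  -0.2] T [0.04 0.16 0.04] j [-0.1  -0.04  1.62  0.    1.56  1.66] t 28.2
```

Call:
carry_out(increments=[[0,-0.01,0.15,0,0,0,0],[0,0,0.15,0,0,0,0],[0,0,0,0,0,0,0],[0,0,0,0,0,0,0]])

```text
time_s: 28.53
ee_pos: [0.4827, 0.0101, 0.1532]
eef_rot: [-0.0, 0.996, -0.094, -0.001]
force: [0.7, 0.1, -1.0]
opening: 0.0442
finger_force: 30.0
```

Call:
carry_out(increments=[[0,0,0.06,0,0,0,0],[0,0,0,0,0,0,0],[0,0,0,0,0,0,0]])

```text
time_s: 28.78
ee_pos: [0.483, 0.0102, 0.1515]
eef_rot: [-0.0, 0.996, -0.093, 0.0]
force: [-0.6, 0.5, -1.1]
opening: 0.0438
finger_force: 30.0
```

Call:
carry_out(increments=[[0,0,0.06,0,0,0,0],[0,0,0,0,0,0,0],[0,0,0,0,0,0,0]])

```text
time_s: 29.03
ee_pos: [0.4829, 0.0103, 0.1489]
eef_rot: [-0.0, 0.996, -0.093, -0.0]
force: [-0.3, 1.0, -1.0]
opening: 0.0437
finger_force: 30.0
```

Call:
carry_out(increments=[[0,0,0.05,0,0,0,0],[0,0,0,0,0,0,0],[0,0,0,0,0,0,0]])

```text
time_s: 29.28
ee_pos: [0.4828, 0.0103, 0.1468]
eef_rot: [-0.0, 0.996, -0.093, -0.0]
force: [-1.0, 1.5, -1.4]
opening: 0.0437
finger_force: 30.0
```

Call:
carry_out(increments=[[0,0,0.04,0,0,0,0],[0,0,0,0,0,0,0],[0,0,0,0,0,0,0]])

```text
time_s: 29.53
ee_pos: [0.4829, 0.0103, 0.1453]
eef_rot: [-0.0, 0.996, -0.093, -0.0]
force: [-0.9, 1.1, -0.9]
opening: 0.0439
finger_force: 30.0
```

Call:
carry_out(increments=[[0,0,0.06,0,0,0,0],[0,0,0,0,0,0,0],[0,0,0,0,0,0,0]])

```text
time_s: 29.78
ee_pos: [0.4829, 0.0102, 0.1428]
eef_rot: [-0.0, 0.996, -0.093, -0.0]
force: [-1.2, 2.3, -0.2]
opening: 0.0439
finger_force: 30.0
```

Call:
carry_out(increments=[[0,0,0.06,0,0,0,0],[0,0,0,0,0,0,0],[0,0,0,0,0,0,0]])

```text
time_s: 30.03
ee_pos: [0.483, 0.0102, 0.1405]
eef_rot: [-0.0, 0.996, -0.093, -0.0]
force: [-1.8, 1.9, -0.2]
opening: 0.0439
finger_force: 30.0
```

Call:
carry_out(increments=[[0,0,0.04,0,0,0,0],[0,0,0,0,0,0,0],[0,0,0,0,0,0,0]])

```text
time_s: 30.28
ee_pos: [0.4832, 0.0101, 0.14]
eef_rot: [-0.0, 0.996, -0.093, 0.0]
force: [-3.5, 2.4, 5.4]
opening: 0.0436
finger_force: 30.0
```

Call:
carry_out(increments=[[0,0,0,0,0,0.8,0],[0,0,0,0,0,0.8,0],[0,0,0,0,0,0.8,0],[0,0,0,0,0,0.8,0]])

```text
time_s: 30.62
ee_pos: [0.4839, 0.0098, 0.1401]
eef_rot: [-0.0, 0.959, -0.284, 0.001]
force: [-1.2, 1.8, 4.0]
opening: 0.0441
finger_force: 30.0
```

```bash
python3 go.py .4832 .0098 .153 -1.757
```

```text
rows [-0.01  0.01 -0.32] turn -3.24 | yaw -2.146 tilt [ 0.0027 -0.0008] pos [0.4839 0.0098 0.1401] F [-1.2  1.8  4. ] T [0.34 0.34 0.2 ] j [-0.1  -0.03  1.66 -0.    1.5   2.05] t 30.62
```

Call:
carry_out(increments=[[0,0,0,0,0,0.8,0],[0,0,0,0,0,0.8,0],[0,0,0,0,0,0.8,0],[0,0,0,0,0,0.7,0]])

```text
time_s: 30.95
ee_pos: [0.4843, 0.0099, 0.1401]
eef_rot: [-0.001, 0.89, -0.456, 0.002]
force: [-0.8, 1.8, 4.0]
opening: 0.0439
finger_force: 30.0
```

```bash
python3 go.py .4832 .0098 .153 -1.757
```

```text
rows [-0.01  0.02 -0.32] turn -6.34 | yaw -2.518 tilt [ 0.0036 -0.0004] pos [0.4843 0.0099 0.1401] F [-0.8  1.8  4. ] T [0.37 0.22 0.06] j [-0.1  -0.03  1.66 -0.    1.5   2.42] t 30.95
```

Call:
carry_out(increments=[[0,0,0,0,0,0,0.68],[0,0,0,0,0,0,0.68],[0,0,0,0,0,0,0.68],[0,0,-0.2,0,0,0,0.68],[0,0,-0.2,0,0,0,0.68],[0,0,0,0,0,-1,0.68],[0,0,0,0,0,-1,0.68],[0,0,0,0,0,-1,0.68],[0,0,0,0,0,-1,0.68],[0,0,0,0,0,-1,0.68],[0,0,0,0,0,-1,0.68],[0,0,0,0,0,-1,0.68]])

```text
time_s: 31.95
ee_pos: [0.4832, 0.0099, 0.1558]
eef_rot: [0.0, 0.999, -0.048, 0.0]
force: [0.6, 0.1, -0.8]
opening: 0.0639
finger_force: 0.0
```

Call:
carry_out(increments=[[0,0,0,0,0,-1,0.68],[0,0,0,0,0,-1,0.68],[0,0,0,0,0,-1,0.68],[0,0,0,0,0,-1,0.68],[0,0,0,0,0,-1,0.68],[0,0,0,0,0,-1,0.68],[0,0,0,0,0,-1,0.68],[0,0,0,0,0,-1,0.68],[0,0,0,0,0,-1,0.68],[0,0,0,0,0,-1,0.68],[0,0,0,0,0,-1,0.68]])

```text
time_s: 32.87
ee_pos: [0.4832, 0.0099, 0.1558]
eef_rot: [0.0, 0.819, 0.574, 0.0]
force: [-0.1, 0.0, -0.7]
opening: 0.064
finger_force: 0.0
```

Call:
carry_out(increments=[[0,0,0,0,0,-1,0.68],[0,0,0,0,0,-1,0.68],[0,0,0,0,0,-1,0.68],[0,0,0,0,0,-1,0.68],[0,0,0,0,0,-1,0.68],[0,0,0,0,0,-1,0.68],[0,0,0,0,0,-1,0.68],[0,0,0,0,0,-1,0.68],[0,0,0,0,0,-0.18,0.68],[0,0,0,0,0,0,0.68]])

```text
time_s: 33.7
ee_pos: [0.4832, 0.01, 0.1556]
eef_rot: [0.0, 0.455, 0.89, 0.0]
force: [0.0, -0.2, -0.2]
opening: 0.0638
finger_force: 0.0
```

```bash
python3 go.py .4835 .0099 .141 0.624
```

```text
rows [-0.01  0.    0.36] turn 0.02 | yaw 0.626 tilt [ 0.0006 -0.0002] pos [0.4832 0.01   0.1556] F [ 0.  -0.2 -0.2] T [-0.04  0.    0.04] j [-0.1  -0.04  1.64 -0.    1.54 -0.72] t 33.7
```

Call:
carry_out(increments=[[0,0,0.2,0,0,0,0.68],[0,0,0.16,0,0,0,0.68],[0,0,0,0,0,0,0.68],[0,0,0,0,0,0,0],[0,0,0,0,0,0,0],[0,0,0,0,0,0,0],[0,0,0,0,0,0,0],[0,0,0,0,0,0,0],[0,0,0.05,0,0,0,0],[0,0,0.02,0,0,0,0],[0,0,0,0,0,0,0]])

```text
time_s: 34.62
ee_pos: [0.4838, 0.0106, 0.1405]
eef_rot: [0.001, 0.454, 0.891, 0.001]
force: [-1.2, 2.8, 9.4]
opening: 0.0435
finger_force: 30.0
```

Call:
carry_out(increments=[[0,0,0,0,0,0.8,0],[0,0,0,0,0,0.8,0],[0,0,0,0,0,0.8,0],[0,0,0,0,0,0.8,0]])

```text
time_s: 34.95
ee_pos: [0.4848, 0.0098, 0.1406]
eef_rot: [0.002, 0.618, 0.786, 0.001]
force: [0.2, 1.0, 6.7]
opening: 0.0441
finger_force: 30.0
```

```bash
python3 go.py .4832 .0098 .153 -1.757
```

```text
rows [ 0.01 -0.04 -0.31] turn 16.64 | yaw 0.239 tilt [ 0.0056 -0.0009] pos [0.4848 0.0098 0.1406] F [0.2 1.  6.7] T [-0.02 -0.04  0.18] j [-0.1  -0.03  1.66 -0.    1.5  -0.34] t 34.95
```

Call:
carry_out(increments=[[0,0,0,0,0,0.8,0],[0,0,0,0,0,0.8,0],[0,0,0,0,0,0.8,0],[0,0,0,0,0,0.8,0]])

```text
time_s: 35.28
ee_pos: [0.4841, 0.0092, 0.1406]
eef_rot: [0.002, 0.756, 0.654, 0.001]
force: [-1.4, -1.4, 8.9]
opening: 0.0443
finger_force: 30.0
```

```bash
python3 go.py .4832 .0098 .153 -1.757
```

```text
rows [ 0.01 -0.02 -0.31] turn 13.43 | yaw -0.145 tilt [ 0.0037 -0.0023] pos [0.4841 0.0092 0.1406] F [-1.4 -1.4  8.9] T [-0.29  0.38  0.17] j [-0.1  -0.03  1.66 -0.    1.5   0.05] t 35.28
```

Call:
carry_out(increments=[[0,0,0,0,0,0.8,0],[0,0,0,0,0,0.8,0],[0,0,0,0,0,0.8,0],[0,0,0,0,0,0.8,0]])

```text
time_s: 35.62
ee_pos: [0.4839, 0.0094, 0.1406]
eef_rot: [0.002, 0.867, 0.498, 0.001]
force: [-1.5, -1.9, 8.3]
opening: 0.0438
finger_force: 30.0
```

```bash
python3 go.py .4832 .0098 .153 -1.757
```

```text
rows [-0.   -0.02 -0.31] turn 10.24 | yaw -0.529 tilt [ 0.0034 -0.0017] pos [0.4839 0.0094 0.1406] F [-1.5 -1.9  8.3] T [-0.16  0.52  0.23] j [-0.1  -0.03  1.66 -0.    1.5   0.43] t 35.62
```

Call:
carry_out(increments=[[0,0,-0.2,0,0,0,0],[0,0,-0.4,0,0,0,0],[0,0,-0.6,0,0,0,0],[0,0,-0.6,0,0,0,0],[0,0,-0.6,0,0,0,0],[0,0,-0.6,0,0,0,0],[0,0,0,0,0,0,0],[0,0,0,0,0,0,0]])

```text
time_s: 36.28
ee_pos: [0.4831, 0.0101, 0.2573]
eef_rot: [-0.0, 0.866, 0.5, 0.0]
force: [0.4, 0.9, -7.7]
opening: 0.0437
finger_force: 30.0
```

```bash
python3 go.py .445 .243 .26 -.53
```

```text
rows [ 4.57 -3.73 -0.07] turn 0.06 | yaw -0.523 tilt [-0.  0.] pos [0.4831 0.0101 0.2573] F [ 0.4  0.9 -7.7] T [-0.04  0.16 -0.03] j [-0.1  -0.07  1.47  0.    1.74  0.43] t 36.28
```

Call:
carry_out(increments=[[0.25,-0.2,0,0,0,0,0],[0.5,-0.41,0,0,0,0,0],[0.5,-0.41,0,0,0,0,0],[0.5,-0.41,0,0,0,0,0],[0.5,-0.41,0,0,0,0,0],[0.5,-0.41,0,0,0,0,0],[0.5,-0.41,0,0,0,0,0],[0.5,-0.41,0,0,0,0,0],[0.5,-0.41,0,0,0,0,0],[0.32,-0.25,0,0,0,0,0],[0,0,0,0,0,0,0],[0,0,0,0,0,0,0]])

```text
time_s: 37.28
ee_pos: [0.4438, 0.2429, 0.254]
eef_rot: [0.0, 0.866, 0.501, -0.004]
force: [0.5, -1.2, -6.5]
opening: 0.0439
finger_force: 30.0
```

Call:
carry_out(increments=[[0,0,0.4,0,0,0,0],[0,0,0.6,0,0,0,0],[0,0,0.6,0,0,0,0],[0,0,0.5,0,0,0,0],[0,0,0.3,0,0,0,0],[0,0,0,0,0,0,0],[0,0,0,0,0,0,0]])

```text
time_s: 37.87
ee_pos: [0.4448, 0.2421, 0.1606]
eef_rot: [-0.0, 0.866, 0.499, -0.002]
force: [-0.1, -0.6, -7.0]
opening: 0.0439
finger_force: 30.0
```

```bash
python3 go.py .445 .243 .148 -.53
```

```text
rows [ 0.02 -0.01  0.32] turn 0.04 | yaw -0.525 tilt [-0.0028 -0.0015] pos [0.4448 0.2421 0.1606] F [-0.1 -0.6 -7. ] T [0.04 0.04 0.  ] j [ 0.39  0.02  1.58 -0.    1.55  0.91] t 37.87
```

Call:
carry_out(increments=[[0,0,0.15,0,0,0,0],[0,0,0.08,0,0,0,0],[0,0,0,0,0,0,0],[0,0,0,0,0,0,0]])

```text
time_s: 38.2
ee_pos: [0.4456, 0.2431, 0.1532]
eef_rot: [0.0, 0.866, 0.5, 0.0]
force: [0.5, -0.2, -6.8]
opening: 0.0439
finger_force: 30.0
```

Call:
carry_out(increments=[[0,0,0.06,0,0,0,0],[0,0,0,0,0,0,0],[0,0,0,0,0,0,0]])

```text
time_s: 38.45
ee_pos: [0.4454, 0.2431, 0.1504]
eef_rot: [-0.0, 0.866, 0.5, 0.0]
force: [-0.6, -1.1, -6.3]
opening: 0.0441
finger_force: 30.0
```

Call:
carry_out(increments=[[0,0,0.05,0,0,0,0],[0,0,0,0,0,0,0],[0,0,0,0,0,0,0]])

```text
time_s: 38.7
ee_pos: [0.4454, 0.2431, 0.1483]
eef_rot: [-0.0, 0.866, 0.5, 0.0]
force: [-0.1, 0.3, -7.3]
opening: 0.0439
finger_force: 30.0
```

Call:
carry_out(increments=[[0,0,0.06,0,0,0,0],[0,0,0.06,0,0,0,0],[0,0,0,0,0,0,0],[0,0,0,0,0,0.8,0],[0,0,0,0,0,0.8,0],[0,0,0,0,0,0.8,0]])

```text
time_s: 39.2
ee_pos: [0.4472, 0.2438, 0.1476]
eef_rot: [-0.0, 0.93, 0.368, 0.003]
force: [-0.8, -0.8, 5.6]
opening: 0.0437
finger_force: 30.0
```

```bash
python3 go.py .445 .243 .148 -.53
```

```text
rows [-0.05 -0.02 -0.01] turn -2.39 | yaw -0.817 tilt [0.0064 0.0026] pos [0.4472 0.2438 0.1476] F [-0.8 -0.8  5.6] T [-0.2   0.39  0.2 ] j [ 0.39  0.02  1.6  -0.    1.51  1.2 ] t 39.2
```

Flask A is seated and tight, with a stop torque of 0.2 N m. I'll release it, retreat and check.

Call:
carry_out(increments=[[0,0,0,0,0,0,0.68],[0,0,0,0,0,0,0.68],[0,0,0,0,0,0,0.68],[0,0,0,0,0,0,0.68],[0,0,-0.3,0,0,0,0.68],[0,0,-0.6,0,0,0,0.68],[0,0,-0.8,0,0,0,0.68],[0,0,-0.9,0,0,0,0.68],[0,0,-0.9,0,0,0,0.68],[0,0,0,0,0,0,0.68]])

```text
time_s: 40.03
ee_pos: [0.4477, 0.2443, 0.2929]
eef_rot: [-0.0, 0.929, 0.371, 0.008]
force: [1.2, -0.3, 0.6]
opening: 0.064
finger_force: 0.0
```

Call:
carry_out(increments=[[-0.7,0.7,0,0,0,0,0.68],[-0.7,0.7,0,0,0,0,0.68],[-0.7,0.7,0,0,0,0,0.68],[-0.7,0.7,0,0,0,0,0.68],[-0.7,0.7,0,0,0,0,0.68],[-0.7,0.7,0,0,0,0,0.68],[0,0,0,0,0,0,0.68]])

```text
time_s: 40.62
ee_pos: [0.4385, -0.0003, 0.2834]
eef_rot: [0.001, 0.931, 0.366, -0.001]
force: [0.3, 0.5, 0.6]
opening: 0.0637
finger_force: 0.0
```

```bash
python3 - <<'E'
from look import *
o=look("z"); c=np.array([.516,.2665]); th=np.radians(18); A=np.array([[np.cos(th),np.sin(th)],[-np.sin(th),np.cos(th)]])
for n in o:
    p,P=o[n]
    for g in((.446,.243),(.588,.29)):
        h=np.hypot(P[...,0]-g[0],P[...,1]-g[1])<.05
        m=h&(P[...,2]>.115)&(P[...,2]<.13)&(p.max(2)<75); l,r=circ(P[m])
        b=P[h&(P[...,2]>.04)&(P[...,2]<.075)]
        lp=P[h&(P[...,2]>.145)]
        print(n,"lid",l.round(4),round(r,4),"z",np.median(P[m][:,2]).round(4),"tray",(A@(l-c)).round(3),"body",ls(b)[0].round(4) if len(b)>30 else"",cv2.fitLine(lp[:,:2].astype(np.float32),2,0,.01,.01).ravel()[:2])
im=np.hstack([cv2.resize(o["side"][0][90:240,170:330],None,fx=2.5,fy=2.5,interpolation=2),cv2.resize(o["top"][0][120:270,140:300],None,fx=2.5,fy=2.5,interpolation=2)])
cv2.imwrite("pics/z1.png",im)
E
```

```text
top lid [0.4445 0.2403] 0.0334 z 0.1241 tray [-0.076 -0.003] body [0.444 0.24 ] [ 0.66974735 -0.74258906]
top lid [0.5868 0.2888] 0.0332 z 0.124 tray [ 0.074 -0.001] body [0.587  0.2897] [ 0.4758943 -0.8795025]
side lid [0.4448 0.2393] 0.0326 z 0.1236 tray [-0.076 -0.004] body [0.4456 0.2407] [ 0.6827748 -0.7306289]Traceback (most recent call last):
  File "<stdin>", line 10, in <module>
cv2.error: OpenCV(4.12.0) /io/opencv/modules/imgproc/src/linefit.cpp:50: error: (-215:Assertion failed) count > 0 in function 'fitLine2D_wods'
```

```bash
python3 -c "
from rig import robot
print(robot.close_job())"
```

```text
the job is handed in; nothing more can be done
None
```

I closed both flasks that were present, tightened their lids to the stop and stood them upright in the tray, then handed the job in at about 41 s; the hand-in returned no verdict, and I judged the tightness from the turning torque.

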